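# Open a sloping chip carrier and load the gold chip for inspection

### The arm

A 7-joint arm with a two-finger parallel gripper is mounted at the origin on the work surface. World frame = base frame: x ahead of the robot, y to its left, z up, the work surface at z = 0. Lengths are in m, angles in rad, forces in N, time in s.
With the tool pointing down it reaches from about 0.4 to 0.875 m from the base axis. Payload 19.3 kg.
Tool frame: the origin (TCP) lies midway between the tips of the shut fingers; the grasp point (between the pads) lies 19 mm behind it (bot.grip_point_offset is the distance from the TCP to the grasp point, in m); z points along the fingers, y is the direction in which the jaws open and shut (so a half turn about z gives the same grasp; the last joint's range is limited). The gripper opens to 85 mm and grips with 20 to 120 N. Pads are 22 mm wide; open, the fingers measure 114 mm over their backs; the gripper's body (76 mm by 85 mm) begins 54 mm behind the grasp point. The pads swing forward as they close: fully open they stand 13 mm farther back than shut.
Start: joints at [-1.245, 0.521, -0.036, 1.599, 0.021, 1.021, -0.113], TCP at [0.241, 0.577, 0.231] pointing down, gripper open.
Joint ranges: [-2.91, 2.91], [-0.3, 2.13], [-1.5, 1.42], [0.17, 2.43], [-1.26, 4.41], [0.16, 1.93], [-2.52, 2.52]. Speed limits (rad/s): [1.89, 1.89, 2.39, 2.39, 3.01, 3.01, 3.01].

### API

Orientations are given as [roll, pitch, yaw] about the fixed x, y, z axes, in that order (R = Rz(yaw) Ry(pitch) Rx(roll)).
In Python, from workcell import bot, viewer, workorder gives the robot as it stands.
- The arm moves only by the tool move_arm, never from a script. Its argument "plan" is a list of rows, each a list of 6 numbers: the shift along the tool's x, y, z scaled (see below), then the turn, a rotation vector about the tool's x, y, z scaled (see below). A call has 1 to 5 rows; each row shifts and turns the commanded pose from where the row before left it, along the tool's axes as they then stand; what a row does not reach is not made up. The controller multiplies each number of a shift by 0.025 m and each number of a turn by pi rad. A row lasts 1/10 s, in which the tool goes at most 50 mm and 8.59 degrees, less where a joint would pass 70% of its speed; a pose out of reach is approached as far as the arm can. A call with a number of a shift or a turn outside -1 to 1 is refused whole. A call with a gripper value outside its range is refused whole. "claw" is the closure, from -1 (fully open) to 1 (shut), so that 0 is half open, set as the call begins (left out, the last holds). The fingers move at their own pace and stop on an object; "force" is the grip in N (left out, the last holds). Time passes only in rows, so rows that do not move let the fingers close. It gives the time, the measured TCP pose, the force and the opening at its end, in the units of the state.
- bot.observe(): the state, without advancing time (a new reading comes with each control period).
- viewer.grab_frame(name): name is "scene" or "top" or "wrist"; returns the picture (400x640x3 uint8, red, green, blue); there is no depth.
- viewer.camera_info(name): a dict with "K" (3x3 intrinsics, pixels), "D" ([k1, k2, p1, p2, k3] as OpenCV has them; the pictures are not rectified), "R" (3x3) and "t" (3): a world point X has camera coordinates R X + t. Camera axes: x right, y down, z forward; pixel columns grow to the right and rows downward; lengths in m; the calibration is good to about 2 mm. A picture is of the moment at which its call begins: read the wrist's pose just before it. camera_info takes no time and is no camera call; for the wrist camera it gives the pose at the moment of the call.
- workorder.job_done(): hands the job in, once; it reports no verdict.
The state is a dict: "clock": time; "qpos": joint angles; "qd": joint speeds; "joint_efforts": joint torques, N m; "position": TCP position; "tool_rot": TCP orientation; "force": force on the tool from outside, world axes, zero at the start; "moment": the same for the moment, N m; "grip_width": finger opening in m.
Only numpy, scipy, OpenCV 4.12 (cv2) and the standard library are available. Lean on these libraries where they do the work, as an engineer would, in place of code of your own. Each camera call takes 0.05 s, during which the arm holds its last target.

### The job

Open the sloping chip carrier: lift the orange-handled end of its clear lid over the end lip, slide the lid out of its grooves and lay it flat, handle up, in the middle of the blue mat. Then take the block with the gold chip out of the carrier and set it upright on the white disc of the black viewing stage. Set both down rather than drop them, and leave the black-chip block in its pocket and everything else on the bench where it stands.

Things in the scene. Friction and masses are not known exactly. Their poses are not given: they have to be found in the camera images.
- carrier: White open box 145 x 112 x 58 deep, fixed on a dark stand, sloping 0.5 rad (28.6 deg), low end towards the robot. Origin: middle of the low end's bottom edge. x up the slope along the box, y across, z square to the slope, out of the box. In this frame: inner floor z = 5, lid seat (side wall tops) z = 45, side guides inner faces y = +-50, tops z = 58, far wall x = 138.5.
- carrier_lip (a point): Middle of the top of the blue end lip, axes as the carrier's; carrier frame (3, 0, 50.5): lip x = 0 to 6, its top 5.5 above the lid's underside. Swinging the lid's low end up about its far bottom edge by 0.065 rad (8 mm at the low end) clears it; 0.1 rad is the most the grooves allow.
- carrier_groove (a point): Point midway between the near ends of the two blue groove rails, axes as the carrier's; carrier frame (86, 0, 54). Rails run x = 86 to 145 over the lid's edges (|y| over 44), undersides z = 54: 5 mm play over the lid. Kept inclined, the lid must slide 50 mm towards the low end, along its own plane, to leave them.
- carrier_stop (a point): Cross-stop inside, on which both blocks lean; its top middle, carrier frame (53, 0, 13), axes as the carrier's; 6 thick. Blocks stand side by side uphill of it at y = +24 and -24 (which is which varies), divided by a 4 mm wall at y = 0 (x = 56 to 106, top z = 25).
- lid: Loose clear plate 130 (x) x 97 (y) x 4 thick, about 70 g, on the carrier's seat, low end against the lip, axes along the carrier's. Origin: middle of its underside. Upright orange handle rib, 10 thick (x) x 90 wide (y), centred at x = -43, from z = 4 to 28: pinch it across the 10 mm, tool tilted square to the lid.
- lid_front (a point): Middle of the lower edge of the lid's low (handle) end: lid frame (-65, 0, 0) mm; same axes as the lid.
- lid_rear (a point): Middle of the lower edge of the lid's far end: lid frame (65, 0, 0) mm; same axes as the lid.
- lid_handle (a point): Centre of the orange handle rib: lid frame (-43, 0, 16) mm; same axes as the lid.
- gold_block: Loose aluminium block 30 x 30 x 26 tall, about 63 g, gold (brass-coloured) chip on top. Origin: centre of its underside; z through the chip. Starts in one pocket, axes as the carrier's, underside centre at carrier x = 71, y = +24 or -24, z = 5. Lid off, fingers have room before and behind it along the carrier's x (above the 8 mm high cross-stop), none beside it.
- black_block: The same block with a black chip, in the other pocket; it stays there.
- stage: Viewing stage, fixed: a grey base with a black square-edged plate on top, 150 (x) x 140 (y), top at height 40. Origin: centre of its underside on the bench. To the robot's left or right, with the mat on the other side.
- stage_disc (a point): Centre of the flush white disc, 80 across, in the middle of the stage's top, at height 40.
- mat: Blue mat, fixed, 220 (x) x 180 (y) x 4 thick. Origin: centre of its underside on the bench.
- hygrometer: Bystander: grey upright meter, 30 x 70 x 85 tall. Origin: centre of its underside.
- jar: Bystander: jar, 52 across, 70 tall. Origin: centre of its underside.
- mouse: Bystander: round black pointing device, 62 across, 31 tall. Origin: centre of its underside.
- tweezers: Bystander: steel tweezers lying flat, 125 long (x), 8 high. Origin: centre of the underside.
- pen: Bystander: black pen lying, 140 long (x), 9 thick. Origin: centre of the underside.
- chip_box: Bystander: flat white box, 60 x 60 x 12. Origin: centre of its underside.
Mind the look-alikes: they are no part of the job. Of the things shaped like the lid, the clear one is meant.

How it is judged:
By the outcome, as a careful person would: the job done as asked, in the order asked, and still so for the second after the job is handed in, with the robot touching nothing.
It also fails if it takes over 72 s, if anything falls off the work surface, if the arm or the gripper's body presses on something with over 40 N, if the wrist force passes 120 N, or if a joint passes its speed limit or range.

## Working session

There is one attempt and no reset: what is moved stays moved. The work goes in short steps, Python scripts to look and compute and a tool call to move; the robot and the scene stay as the last step left them, time stands still between calls to the robot, and variables do not carry over. Pictures are saved under pics/ and viewed, and the job is handed in when it is done.

Besides the shell and the picture viewer there is one more tool, called after "Call:" as name(argument=value, ...), one argument or row to a line, values as JSON. move_arm: Moves the arm, as the interface text tells. Shifts and turns lie within -1 to 1; 1 stands for 0.025 m of shift or pi rad of turn. Its arguments: {"type":"object","properties":{"plan":{"type":"array","items":{"type":"array","items":{"type":"number"}}},"claw":{"type":"number"},"force":{"type":"number"}},"required":["plan"]}

```bash
ls; mkdir -p pics; python3 - <<'E'
from workcell import bot, viewer, workorder
import cv2
print(bot.observe(), bot.grip_point_offset)
for n in ["scene","top","wrist"]:
    c=viewer.camera_info(n); print(n,c)
    im=viewer.grab_frame(n); cv2.imwrite(f"pics/{n}0.png",im[:,:,::-1])
E
```

```text
pics
{'clock': 0.0, 'qpos': array([-1.24522654,  0.52199906, -0.03632338,  1.59999124,  0.0211999 ,
        1.02106687, -0.11281487]), 'qd': array([ 3.19932222e-04, -1.82539674e-03, -5.33549948e-04, -1.22304065e-03,
       -4.77679850e-04,  1.11252420e-03,  6.64755968e-05]), 'joint_efforts': array([-3.57383260e-04, -9.27084732e+01,  1.98006526e+00, -3.69927621e+01,
        1.78903830e-02,  8.42278154e-03,  1.19026681e-04]), 'position': array([0.24086062, 0.57637834, 0.23074108]), 'tool_rot': array([-3.14051587e+00,  7.74580271e-05,  2.74579423e+00]), 'force': array([ 1.32609816, -0.54292799,  0.65971989]), 'moment': array([ 0.01197478,  0.0361492 , -0.01776349]), 'grip_width': 0.08540076808718436} 0.0187
scene {'K': array([[396.57679113,   0.        , 321.08217459],
       [  0.        , 396.57679113, 196.19304748],
       [  0.        ,   0.        ,   1.        ]]), 'D': array([-0.01653036,  0.        ,  0.        ,  0.        ,  0.        ]), 'R': array([[-0.47490201,  0.88002929, -0.00406519],
       [ 0.58570124,  0.31261538, -0.74781394],
       [-0.65682733, -0.35751933, -0.66
[... 294 characters left out ...]
0.        ]), 'R': array([[-1.29995575e-02, -9.99915212e-01, -7.61862890e-04],
       [-9.90770061e-01,  1.29834714e-02, -1.34930043e-01],
       [ 1.34928495e-01, -9.99199916e-04, -9.90854834e-01]]), 't': array([0.02393244, 0.5442654 , 1.24934061])}
wrist {'K': array([[285.36800418,   0.        , 317.53103568],
       [  0.        , 285.36800418, 200.02916303],
       [  0.        ,   0.        ,   1.        ]]), 'D': array([-0.00754655,  0.        ,  0.        ,  0.        ,  0.        ]), 'R': array([[ 0.38546469,  0.92272105, -0.00168396],
       [ 0.88090907, -0.36745345,  0.29829041],
       [ 0.27462006, -0.11646384, -0.95447367]]), 't': array([-0.62385331, -0.03914629,  0.38052951])}
```

View pics/scene0.png

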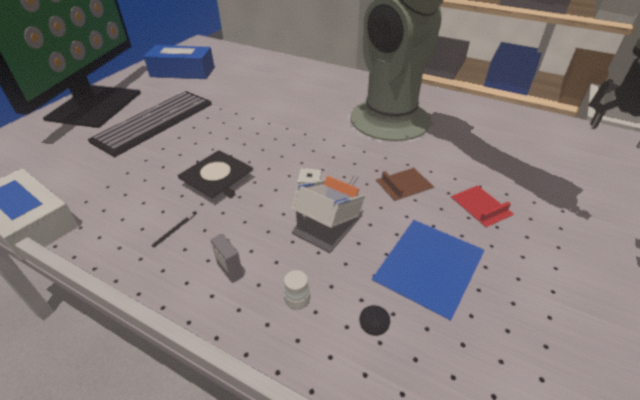

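View pics/top0.png

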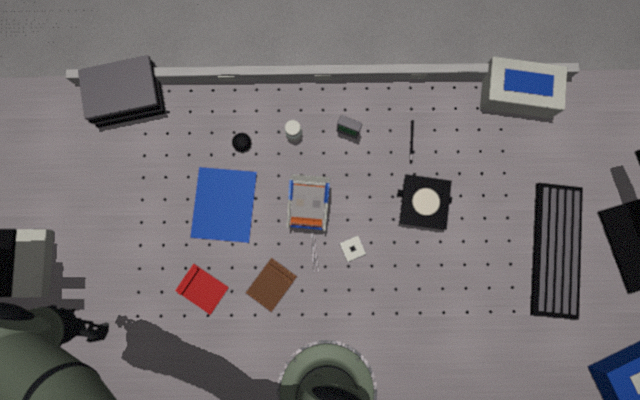

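View pics/wrist0.png

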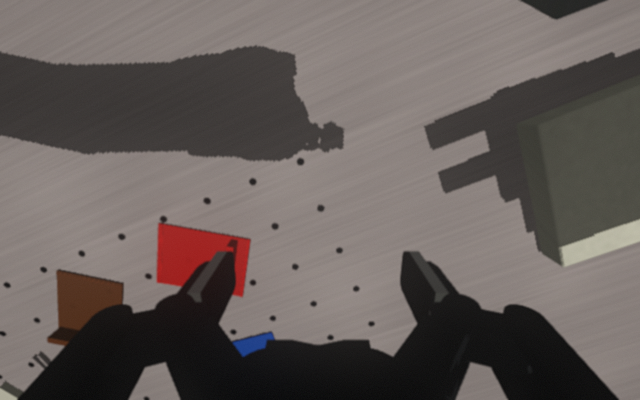

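```bash
cat > h.py <<'E'
import numpy as np, cv2
from workcell import bot, viewer, workorder
from scipy.spatial.transform import Rotation as Rn
def ray(c,uv):
    p=cv2.undistortPoints(np.array(uv,float).reshape(-1,1,2),c["K"],np.array(c["D"])).reshape(-1,2)
    d=np.c_[p,np.ones(len(p))]@c["R"]; o=-c["R"].T@c["t"]
    return o,d/np.linalg.norm(d,axis=1)[:,None]
def onplane(c,uv,p0,n=(0,0,1)):
    o,d=ray(c,uv); n=np.array(n,float); p0=np.array(p0,float)
    return o+d*((p0-o)@n/(d@n))[:,None]
def onz(c,uv,z): return onplane(c,uv,(0,0,z))
def proj(c,X):
    X=np.array(X,float).reshape(-1,3)
    return cv2.projectPoints(X,cv2.Rodrigues(c["R"])[0],c["t"],c["K"],np.array(c["D"]))[0].reshape(-1,2)
def pose():
    s=bot.observe(); return np.array(s["position"]),Rn.from_euler('xyz',s["tool_rot"]).as_matrix(),s
E
python3 - <<'E'
from h import *
im=cv2.imread("pics/top0.png")
cv2.imwrite("pics/topc.png",cv2.resize(im[150:270,180:470],None,fx=2.75,fy=2.75,interpolation=cv2.INTER_CUBIC))
c=viewer.camera_info("top")
hsv=cv2.cvtColor(im,cv2.COLOR_BGR2HSV)
def comp(name,m,z):
    n,l,s,ce=cv2.connectedComponentsWithStats(m)
    for i in range(1,n):
        if s[i,4]>60:
            r=cv2.minAreaRect(np.argwhere(l==i)[:,::-1].astype(np.float32))
            print(name,s[i],ce[i].round(1),onz(c,[ce[i]],z)[0].round(4), onz(c,cv2.boxPoints(r),z)[:,:2].round(3).tolist())
comp("blue",cv2.inRange(hsv,(105,130,80),(125,255,255)),0.004)
comp("orange",cv2.inRange(hsv,(5,150,120),(18,255,255)),0.1)
comp("white",cv2.inRange(hsv,(10,5,170),(35,90,255)),0.04)
print(im[220,307],hsv[220,307],hsv[202,425])
p,R,s=pose(); w=viewer.camera_info("wrist")
print("cam in tool", R.T@(-w["R"].T@w["t"]-p), "\n",R.T@w["R"].T)
E
```

```text
blue [504  69  49  27 980] [528.5  82.1] [ 0.9341 -0.6614  0.004 ] [[0.913, -0.577], [0.981, -0.591], [0.956, -0.749], [0.888, -0.733]]
blue [ 191  168   65   74 4049] [223.3 204.6] [0.5515 0.3064 0.004 ] [[0.454, 0.405], [0.674, 0.386], [0.651, 0.207], [0.433, 0.23]]
blue [324 184   5  18  61] [326.3 193. ] [ 0.5831 -0.0089  0.004 ] [[0.559, -0.001], [0.612, -0.006], [0.611, -0.018], [0.557, -0.012]]
blue [606 357  34  43 873] [624.6 379.9] [ 0.0163 -0.8767  0.004 ] [[0.083, -0.827], [0.08, -0.927], [-0.039, -0.915], [-0.036, -0.816]]
orange [291 217  31   9 165] [306.1 220.9] [0.4887 0.0513 0.1   ] [[0.485, 0.095], [0.501, 0.093], [0.492, 0.008], [0.476, 0.01]]
white [ 490   61   76   47 1453] [529.1  86.8] [ 0.9035 -0.6435  0.04  ] [[0.866, -0.514], [1.002, -0.54], [0.969, -0.775], [0.834, -0.746]]
white [285 120  15  14 165] [292.  126.6] [0.7835 0.0931 0.04  ] [[0.784, 0.122], [0.814, 0.093], [0.783, 0.064], [0.754, 0.093]]
white [413 189  26  25 518] [425.7 201.2] [ 0.5489 -0.3035  0.04  ] [[0.586, -0.267], [0.585, -0.342], [0.513, -0.339], [0.514, -0.264]]
white [ 17 230  28  11 267] [ 30.3 234.7] [0.4637 0.874  0.04  ] [[0.478, 0.916], [0.477, 0.833], [0.447, 0.831], [0.448, 0.913]]
white [340 236  25  25 334] [352.3 247.8] [ 0.4139 -0.0819  0.04  ] [[0.428, -0.045], [0.451, -0.098], [0.399, -0.12], [0.377, -0.067]]
[ 39  81 160] [ 10 193 160] [ 20  30 196]
cam in tool [ 0.07622694 -0.00036555 -0.14304224] 
 [[ 1.14280422e-04 -9.54494616e-01 -2.98228126e-01]
 [ 9.99999737e-01  3.22468865e-04 -6.48880458e-04]
 [ 7.15522189e-04 -2.98227974e-01  9.54494402e-01]]
```

View pics/topc.png

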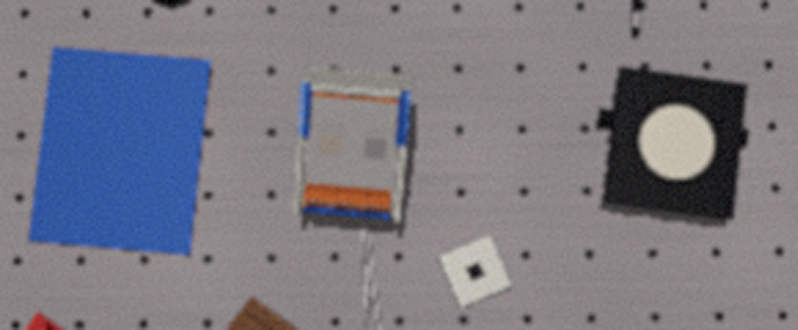

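```bash
cat >> h.py <<'E'
def tri(obs):
    A=np.zeros((3,3));b=np.zeros(3)
    for c,uv in obs:
        o,d=ray(c,[uv]);d=d[0];P=np.eye(3)-np.outer(d,d);A+=P;b+=P@o
    X=np.linalg.solve(A,b); return X,[np.linalg.norm((np.eye(3)-np.outer(ray(c,[uv])[1][0],ray(c,[uv])[1][0]))@(X-ray(c,[uv])[0])) for c,uv in obs]
E
python3 - <<'E'
from h import *
im=cv2.imread("pics/scene0.png")
hsv=cv2.cvtColor(im,cv2.COLOR_BGR2HSV)
m=cv2.inRange(hsv,(3,150,110),(18,255,255))
n,l,s,ce=cv2.connectedComponentsWithStats(m)
for i in range(1,n):
    if s[i,4]>30: print(s[i],ce[i])
cv2.imwrite("pics/scc.png",cv2.resize(im[140:290,160:400],None,fx=3.3,fy=3.3,interpolation=cv2.INTER_CUBIC))
E
```

```text
[326 178  31  17 196] [341.59183673 186.56122449]
```

View pics/scc.png

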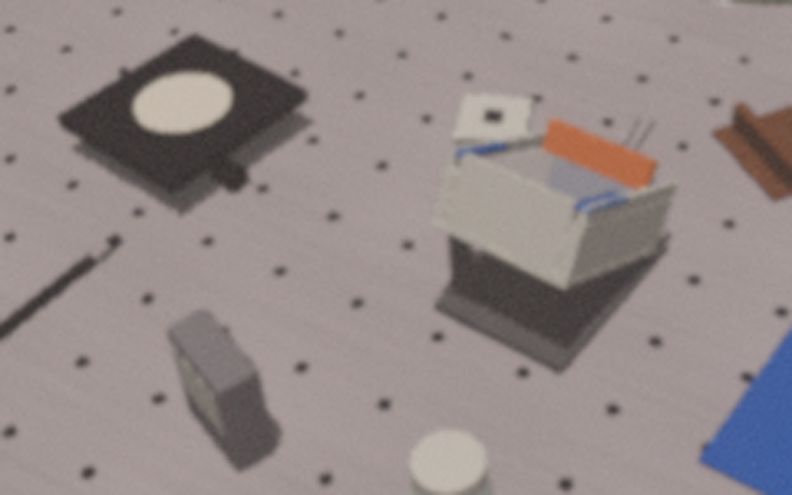

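```bash
python3 - <<'E'
from h import *
T=viewer.camera_info("top");S=viewer.camera_info("scene")
print("cam pos",-T["R"].T@T["t"],-S["R"].T@S["t"])
print(tri([(T,(306.1,220.9)),(S,(341.6,186.6))]))
print(tri([(T,(180+303/2.75,150+186/2.75)),(S,(358.8,188.8))]), tri([(T,(180+391/2.75,150+192/2.75)),(S,(326.1,176.4))]))
E
```

```text
cam pos [0.37098133 0.0181123  1.31137117] [1.16345203 0.36341686 0.7055145 ]
(array([0.49026236, 0.0528275 , 0.07984675]), [np.float64(0.001200538905219042), np.float64(0.001200538905219063)])
(array([0.49774482, 0.09898921, 0.09711586]), [np.float64(0.0030828054973174655), np.float64(0.0030828054973174755)]) (array([0.49053188, 0.00833005, 0.095306  ]), [np.float64(0.0027670393211839906), np.float64(0.002767039321184)])
```

```bash
cat >> h.py <<'E'
TILT=0.5
def toolR(yaw,tilt):
    # tool y along carrier x (yaw), approach = -normal of slope
    xs=Rn.from_euler('z',yaw).as_matrix()@Rn.from_euler('y',-tilt).as_matrix()
    return np.c_[xs[:,1],xs[:,0],-xs[:,2]]
def plan(p1,R1,n=None,p0=None,R0=None,show=True):
    if p0 is None: p0,R0,_=pose()
    w=Rn.from_matrix(R0.T@R1).as_rotvec(); d=np.linalg.norm(p1-p0)
    if n is None: n=int(max(np.ceil(d/0.024),np.ceil(np.linalg.norm(w)/0.13),1))
    p,R=p0.copy(),R0.copy(); rows=[]
    for k in range(1,n+1):
        pt=p0+(p1-p0)*k/n; Rt=R0@Rn.from_rotvec(w*k/n).as_matrix()
        s=np.round(R.T@(pt-p)/0.025,2); t=np.round(Rn.from_matrix(R.T@Rt).as_rotvec()/np.pi,3)
        rows.append(np.r_[s,t]); p=p+R@s*0.025; R=R@Rn.from_rotvec(t*np.pi).as_matrix()
    if show:
        for i in range(0,n,5): print("["+",".join("["+",".join(f"{v:g}" for v in r+0.0)+"]" for r in rows[i:i+5])+"]")
        print("n",n,"max shift",np.abs(rows)[:,:3].max(),"end err mm",(1000*(p-p1)).round(2),Rn.from_matrix(R.T@R1).as_rotvec().round(4))
    return p,R
def st():
    p,R,s=pose(); print("clk",s["clock"],p.round(4),R.round(3).tolist(),"F",np.round(s["force"],1),"grip",round(s["grip_width"],4),"q",np.round(s["qpos"],2))
E
python3 - <<'E'
from h import *
p,R=plan(np.array([.46,.15,.26]),toolR(-.09,.15))
print()
plan(np.array([.44,.06,.2]),toolR(-.09,.5),p0=p,R0=R)
E
```

```text
[[-0.7,-0.59,-0.05,-0.002,-0.001,0.019],[-0.73,-0.54,-0.06,-0.002,-0.002,0.019],[-0.76,-0.5,-0.06,-0.002,-0.001,0.019],[-0.8,-0.46,-0.05,-0.002,-0.002,0.02],[-0.82,-0.4,-0.05,-0.002,-0.001,0.019]]
[[-0.84,-0.35,-0.06,-0.002,-0.002,0.019],[-0.86,-0.31,-0.05,-0.002,-0.001,0.019],[-0.88,-0.24,-0.05,-0.002,-0.001,0.019],[-0.89,-0.2,-0.04,-0.002,-0.002,0.019],[-0.91,-0.14,-0.05,-0.002,-0.001,0.019]]
[[-0.91,-0.09,-0.04,-0.002,-0.002,0.019],[-0.91,-0.03,-0.03,-0.002,-0.001,0.02],[-0.91,0.02,-0.03,-0.002,-0.002,0.019],[-0.92,0.08,-0.03,-0.002,-0.001,0.019],[-0.9,0.13,-0.02,-0.002,-0.002,0.019]]
[[-0.9,0.19,-0.02,-0.002,-0.001,0.019],[-0.88,0.24,-0.01,-0.002,-0.002,0.019],[-0.86,0.29,0,-0.001,-0.001,0.019],[-0.85,0.35,-0.01,-0.002,-0.001,0.02],[-0.83,0.39,0.01,-0.002,-0.002,0.019]]
[[-0.8,0.45,0.01,-0.002,-0.001,0.019]]
n 21 max shift 0.92 end err mm [ 0.01 -0.12  0.02] [-0.0013 -0.0005 -0.0004]

[[-0.73,-0.16,0.46,-0.022,0,0],[-0.73,-0.2,0.45,-0.023,0,0],[-0.73,-0.23,0.43,-0.022,0,0],[-0.73,-0.26,0.42,-0.022,0,0],[-0.73,-0.28,0.39,-0.023,0,0]]
n 5 max shift 0.73 end err mm [-0.03  0.11  0.1 ] [ 0.0005 -0.0003 -0.0006]
```

Call:
move_arm(
  plan=[
    [-0.7,-0.6,-0.05,-0.002,-0.001,0.019],
    [-0.75,-0.55,-0.05,-0.002,-0.002,0.019],
    [-0.75,-0.5,-0.05,-0.002,-0.001,0.019],
    [-0.8,-0.45,-0.05,-0.002,-0.002,0.02],
    [-0.8,-0.4,-0.05,-0.002,-0.001,0.019],
  ],
)

```text
clock: 0.65
position: [0.2933, 0.4741, 0.2374]
tool_rot: [3.107, 0.017, 2.441]
force: [0.1, -0.6, 0.5]
grip_width: 0.0858
```

Call:
move_arm(
  plan=[
    [-0.85,-0.35,-0.05,-0.002,-0.002,0.019],
    [-0.85,-0.3,-0.05,-0.002,-0.001,0.019],
    [-0.9,-0.25,-0.05,-0.002,-0.001,0.019],
    [-0.9,-0.2,-0.05,-0.002,-0.002,0.019],
    [-0.9,-0.15,-0.05,-0.002,-0.001,0.019],
  ],
)

```text
clock: 1.15
position: [0.346, 0.3716, 0.2447]
tool_rot: [3.069, 0.023, 2.14]
force: [0.7, 0.7, -0.2]
grip_width: 0.0854
```

Call:
move_arm(
  plan=[
    [-0.9,-0.1,-0.05,-0.002,-0.002,0.019],
    [-0.9,-0.05,-0.05,-0.002,-0.001,0.02],
    [-0.9,0,-0.05,-0.002,-0.002,0.019],
    [-0.9,0.1,0,-0.002,-0.001,0.019],
    [-0.9,0.15,0,-0.002,-0.002,0.019],
  ],
)

```text
clock: 1.65
position: [0.3975, 0.2707, 0.2514]
tool_rot: [3.03, 0.02, 1.837]
force: [0.1, 0.3, -0.0]
grip_width: 0.0854
```

Call:
move_arm(
  plan=[
    [-0.9,0.2,0,-0.002,-0.001,0.019],
    [-0.9,0.25,0,-0.002,-0.002,0.019],
    [-0.85,0.3,0,-0.001,-0.001,0.019],
    [-0.85,0.35,0,-0.002,-0.001,0.02],
    [-0.85,0.4,0,-0.002,-0.002,0.019],
  ],
)

```text
clock: 2.15
position: [0.4508, 0.1684, 0.2577]
tool_rot: [2.998, 0.004, 1.535]
force: [-0.6, -0.1, -0.4]
grip_width: 0.0855
```

```bash
python3 - <<'E'
from h import *
st()
plan(np.array([.44,.06,.2]),toolR(-.09,.5))
E
```

```text
clk 2.15 [0.4508 0.1684 0.2577] [[0.036, 0.989, 0.142], [0.999, -0.035, -0.009], [-0.004, 0.143, -0.99]] F [-0.6 -0.1 -0.4] grip 0.0855 q [-0.88  0.2   0.4   2.05 -0.01  0.78 -0.52]
[[-0.72,-0.1,0.38,-0.019,-0.001,0.003],[-0.73,-0.12,0.37,-0.019,0,0.003],[-0.72,-0.13,0.37,-0.019,-0.001,0.002],[-0.72,-0.15,0.36,-0.019,-0.001,0.003],[-0.73,-0.16,0.35,-0.019,-0.001,0.003]]
[[-0.72,-0.17,0.34,-0.019,0,0.003]]
n 6 max shift 0.73 end err mm [0.08 0.08 0.11] [ 0.0014 -0.0008 -0.0008]
```

Call:
move_arm(
  plan=[
    [-0.72,-0.1,0.38,-0.019,-0.001,0.002],
    [-0.72,-0.12,0.37,-0.019,0,0.002],
    [-0.72,-0.13,0.37,-0.019,-0.001,0.002],
    [-0.72,-0.15,0.36,-0.019,-0.001,0.002],
    [-0.72,-0.15,0.35,-0.019,-0.001,0.002],
  ],
)

```text
clock: 2.65
position: [0.442, 0.0789, 0.2096]
tool_rot: [2.699, 0.005, 1.504]
force: [1.5, -1.5, -0.1]
grip_width: 0.0856
```

Call:
move_arm(
  plan=[
    [-0.6,-0.15,0.35,-0.018,0,0],
    [0,0,0,0,0,0],
  ],
)

```text
clock: 2.85
position: [0.4583, 0.0647, 0.2044]
tool_rot: [2.658, 0.014, 1.499]
force: [-0.4, 1.6, -0.5]
grip_width: 0.0851
```

```bash
python3 - <<'E'
from h import *
st()
c=viewer.camera_info("wrist"); im=viewer.grab_frame("wrist")[:,:,::-1]; cv2.imwrite("pics/w1.png",im)
import pickle; pickle.dump(c,open("pics/w1.pkl","wb"))
E
```

```text
clk 2.85 [0.4583 0.0647 0.2044] [[0.071, 0.884, 0.463], [0.997, -0.057, -0.045], [-0.014, 0.465, -0.885]] F [-0.4  1.6 -0.5] grip 0.0851 q [-1.09  0.19  0.75  2.43  0.58  0.16 -1.  ]
```

View pics/w1.png

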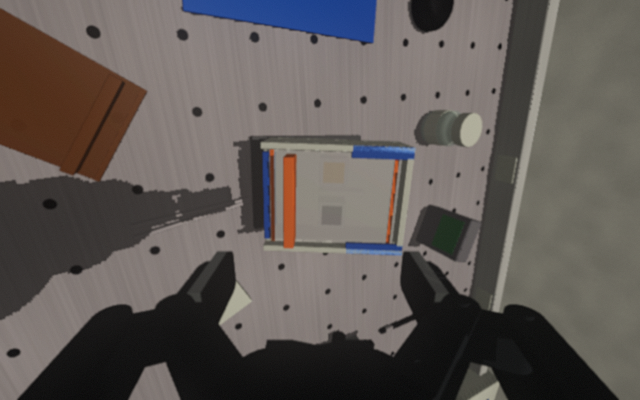

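```bash
cat > fk.py <<'E'
from h import *
import itertools
from scipy.optimize import least_squares
D=[([-1.24522654,  0.52199906, -0.03632338,  1.59999124,  0.0211999 , 1.02106687, -0.11281487],[0.24086062, 0.57637834, 0.23074108],[-3.14051587e+00,  7.74580271e-05,  2.74579423e+00])]
D.append(([-.88,.2,.4,2.05,-.01,.78,-.52],[0.4508,0.1684,0.2577],[2.998,.004,1.535]))
s=bot.observe(); D.append((s["qpos"],s["position"],s["tool_rot"]))
rot=lambda a,t:Rn.from_euler(a,t).as_matrix()
def rots(q,sg):
    out=[];R=np.eye(3)
    for i in range(7):
        R=R@rot('z' if i%2==0 else 'y',sg[i]*q[i]); out.append(R)
    return out
best=[]
for sg in itertools.product([1,-1],repeat=7):
    Cs=[Rn.from_euler('xyz',o).as_matrix() for _,_,o in D]
    # R_meas = Rz(a) R(q) C ; find a,C
    def f(x):
        C=Rn.from_rotvec(x[1:4]).as_matrix()
        return np.concatenate([(rot('z',x[0])@rots(q,sg)[-1]@C-M).ravel() for (q,_,_),M in zip(D,Cs)])
    for a0 in (0,np.pi):
        x0=np.r_[a0,Rn.from_matrix((rot('z',a0)@rots(D[0][0],sg)[-1]).T@Cs[0]).as_rotvec()]
        r=least_squares(f,x0); best.append((r.cost,sg,r.x.round(3)))
best.sort(key=lambda b:b[0])
for b in best[:8]: print(b)
E
python3 fk.py
```

```text
(np.float64(3.14337281620288e-05), (-1, -1, -1, -1, -1, -1, -1), array([3.145, 0.006, 0.008, 4.716]))
(np.float64(3.143372816202896e-05), (-1, 1, -1, 1, -1, 1, -1), array([ 3.000e-03, -8.000e-03,  6.000e-03, -4.709e+00]))
(np.float64(3.1433728162030945e-05), (-1, -1, -1, -1, -1, -1, -1), array([ 3.145e+00, -2.000e-03, -3.000e-03, -1.568e+00]))
(np.float64(3.1433728162031535e-05), (-1, 1, -1, 1, -1, 1, -1), array([ 0.003,  0.003, -0.002,  1.574]))
(np.float64(0.20254160055166925), (-1, 1, -1, -1, -1, -1, -1), array([ 0.636, -1.001, -0.338,  2.071]))
(np.float64(0.20254160059333373), (-1, -1, -1, 1, -1, 1, -1), array([ 3.777, -0.284,  0.842, -0.846]))
(np.float64(0.2025416008783928), (-1, 1, -1, -1, -1, -1, -1), array([ 0.636,  1.704,  0.575, -3.525]))
(np.float64(0.2025416011071865), (-1, -1, -1, 1, -1, 1, -1), array([-2.506, -0.284,  0.842, -0.845]))
```

```bash
cat > fk2.py <<'E'
from fk import *
sg=(-1,1,-1,1,-1,1,-1)
A=[];b=[]
for q,p,_ in D:
    Rs=rots(q,sg)
    A.append(np.c_[[0,0,1],Rs[1],Rs[3],Rs[5][:,[2]]]); b.append(p)
A=np.vstack(A);b=np.hstack(b)
print(np.linalg.svd(A)[1].round(3))
x,res,_,_=np.linalg.lstsq(A,b,rcond=None); print("full",x.round(4),res)
A2=A[:,[0,1,2,3,4,6,7]]
x,res,_,_=np.linalg.lstsq(A2,b,rcond=None); print("no b2: d1,a1,b1,L1,a2,L2,L3",x.round(4),res)
A2=A[:,[0,2,3,6,7]]
x,res,_,_=np.linalg.lstsq(A2,b,rcond=None); print("d1,b1,L1,L2,L3",x.round(4),res)
A2=A[:,[0,3,6,7]]
x,res,_,_=np.linalg.lstsq(A2,b,rcond=None); print("d1,L1,L2,L3",x.round(4),res)
E
python3 fk2.py|tail -5
```

```text
[3.411 2.432 2.389 0.607 0.556 0.241 0.082 0.047]
full [ 0.3121 -0.0112 -0.0474  0.5582  0.0211 -0.0121  0.4293  0.3279] [1.11975466e-08]
no b2: d1,a1,b1,L1,a2,L2,L3 [ 0.3106 -0.0157 -0.0593  0.5699  0.0313  0.434   0.3275] [1.2719256e-06]
d1,b1,L1,L2,L3 [ 0.2656 -0.0659  0.5396  0.4076  0.2877] [0.00042873]
d1,L1,L2,L3 [0.4895 0.4439 0.4494 0.3985] [0.00743234]
```

```bash
cat > ik.py <<'E'
from h import *
from scipy.optimize import least_squares
X=np.array([0.3121,-0.0112,-0.0474,0.5582,0.0211,-0.0121,0.4293,0.3279])
LO=np.array([-2.91,-.3,-1.5,.17,-1.26,.16,-2.52]);HI=np.array([2.91,2.13,1.42,2.43,4.41,1.93,2.52])
sg=(-1,1,-1,1,-1,1,-1)
def fk(q):
    R=np.eye(3);Rs=[]
    for i in range(7):
        c,s=np.cos(sg[i]*q[i]),np.sin(sg[i]*q[i])
        R=R@(np.array([[c,-s,0],[s,c,0],[0,0,1]]) if i%2==0 else np.array([[c,0,s],[0,1,0],[-s,0,c]])); Rs.append(R)
    p=np.array([0,0,X[0]])+Rs[1]@X[1:4]+Rs[3]@X[4:7]+Rs[5][:,2]*X[7]
    return p,R@np.array([[0,-1,0],[1,0,0],[0,0,1.]])
def ik(p,R,q0,reg=0.01):
    def f(q):
        pp,RR=fk(q); return np.r_[(pp-p)*5,Rn.from_matrix(R.T@RR).as_rotvec(),reg*(q-q0)]
    r=least_squares(f,np.clip(q0,LO+.01,HI-.01),bounds=(LO,HI)); e=f(r.x)
    return r.x,np.linalg.norm(e[:3])/5,np.linalg.norm(e[3:6])
def allik(p,R,n=60,seed=0):
    g=np.random.default_rng(seed);out=[]
    for _ in range(n):
        q,ep,er=ik(p,R,LO+(HI-LO)*g.random(7),reg=0.002)
        if ep<.004 and er<.02: out.append(q)
    return np.array(out)
E
python3 - <<'E'
from ik import *
s=bot.observe(); p,R=fk(s["qpos"]); print(p-s["position"])
n=toolR(-.09,.5)[:,2]; h=np.array([.49,.053,.085])
for name,flip in(("y+",0),("y-",np.pi)):
  for d in(0.0,-.1):
    for tilt in(.5,.3,0):
        RR=toolR(-.09,tilt)@rot if False else toolR(-.09,tilt)@Rn.from_euler('z',flip).as_matrix()
        o=allik(h+n*(0.01+d),RR,40)
        print(name,d,tilt,len(o)); 
        for q in sorted(o.tolist(),key=lambda a:a[4])[::max(1,len(o)//6)]: print("   ",np.round(q,2))
E
```

```text
[ 2.04876800e-05 -7.51203453e-05 -3.51643194e-07]
y+ 0.0 0.5 29
    [ 0.57  1.13 -1.37  2.33  1.88  1.28 -1.95]
    [ 0.58  1.15 -1.4   2.33  1.88  1.31 -1.94]
    [ 0.6   1.27 -1.5   2.34  1.89  1.45 -1.89]
    [ 0.42  0.84 -1.03  2.34  1.9   0.9  -2.11]
    [ 0.17  0.67 -0.68  2.36  1.99  0.64 -2.31]
    [-0.06  0.59 -0.38  2.38  2.14  0.49 -2.52]
    [-0.71  0.6   0.46  2.43  3.29  0.28  2.52]
    [-0.71  0.6   0.46  2.43  3.29  0.28  2.52]
y+ 0.0 0.3 26
    [-0.68  0.57  0.5   2.3  -1.26  0.16  0.86]
    [-0.68  0.57  0.5   2.3  -1.26  0.16  0.86]
    [-0.26  0.53 -0.06  2.26  1.09  0.16 -1.45]
    [ 0.25  0.64 -0.7   2.21  1.4   0.51 -1.67]
    [ 0.48  0.81 -1.05  2.2   1.49  0.79 -1.69]
    [ 0.55  0.91 -1.19  2.19  1.53  0.93 -1.69]
    [ 0.64  1.22 -1.5   2.19  1.63  1.33 -1.67]
y+ 0.0 0 24
    [-1.02  1.1   1.35  2.13 -1.26  1.15  0.9 ]
    [-0.58  0.62  0.48  2.08 -0.52  0.56  0.18]
    [-0.1   0.59 -0.16  2.02  0.17  0.55 -0.48]
    [ 0.29  0.71 -0.71  1.98  0.7   0.71 -0.94]
    [ 0.51  0.88 -1.06  1.97  0.99  0.94 -1.17]
    [ 0.59  1.02 -1.25  1.96  1.13  1.11 -1.27]
y+
[... 2447 characters left out ...]

y- -0.1 0.3 34
    [-1.3   0.68  1.42  2.4  -1.25  0.67 -2.21]
    [-1.21  0.46  1.14  2.39 -0.98  0.41 -2.52]
    [-1.21  0.46  1.14  2.39 -0.98  0.41 -2.52]
    [-0.56  0.27  0.24  2.33  0.21  0.28  2.52]
    [-0.01  0.31 -0.4   2.27  0.71  0.39  2.05]
    [ 0.55  0.54 -1.12  2.23  1.14  0.71  1.69]
    [ 0.7   0.85 -1.5   2.23  1.33  1.1   1.54]
y- -0.1 0 35
    [-1.15  0.82  1.42  2.18 -0.97  1.07 -2.42]
    [-1.13  0.72  1.31  2.18 -0.89  0.97 -2.52]
    [-1.13  0.72  1.31  2.18 -0.89  0.97 -2.52]
    [ 0.13  0.42 -0.48  2.05  0.29  0.74  2.52]
    [ 0.13  0.42 -0.48  2.05  0.29  0.74  2.52]
    [ 0.6   0.71 -1.19  2.01  0.8   1.    2.05]
    [ 0.69  0.96 -1.5   2.01  1.03  1.27  1.84]
```

```bash
cat >> ik.py <<'E'
def jac(q):
    p,R=fk(q);J=np.zeros((6,7))
    for i in range(7):
        e=q.copy();e[i]+=1e-5;pp,RR=fk(e)
        J[:3,i]=(pp-p)/1e-5;J[3:,i]=Rn.from_matrix(RR@R.T).as_rotvec()/1e-5
    return J
def follow(q,p1,R1,steps=60,W=np.ones(7),lam=1e-3):
    q=q.copy();p0,R0=fk(q);w=Rn.from_matrix(R1@R0.T).as_rotvec();path=[]
    for k in range(1,steps+1):
        pt=p0+(p1-p0)*k/steps;Rt=Rn.from_rotvec(w*k/steps).as_matrix()@R0
        for _ in range(2):
            p,R=fk(q);e=np.r_[pt-p,Rn.from_matrix(Rt@R.T).as_rotvec()]
            free=np.ones(7,bool)
            for _ in range(4):
                J=jac(q)*free; Wi=np.diag(1/W)
                dq=Wi@J.T@np.linalg.solve(J@Wi@J.T+lam**2*np.eye(6),e)
                bad=((q+dq>HI)|(q+dq<LO))&free
                if not bad.any(): break
                free&=~bad
            q=np.clip(q+dq,LO,HI)
        path.append(q.copy())
    p,R=fk(q)
    return q,np.linalg.norm(p1-p),np.linalg.norm(Rn.from_matrix(R1@R.T).as_rotvec()),np.array(path)
E
python3 - <<'E'
from ik import *
q=np.array([-1.24522654,0.52199906,-0.03632338,1.59999124,0.0211999,1.02106687,-0.11281487])
R1=Rn.from_euler('xyz',[2.998,.004,1.535]).as_matrix()
r=follow(q,np.array([.4508,.1684,.2577]),R1); print(r[0].round(2),r[1:3])
p,R,s=pose(); r=follow(r[0],p,R); print(r[0].round(2),r[1:3],s["qpos"].round(2))
E
```

```text
[-0.87  0.2   0.38  2.04  0.    0.79 -0.54] (np.float64(2.9439019459561033e-09), np.float64(4.468174055533119e-09))
[-1.05  0.18  0.7   2.43  0.63  0.17 -1.06] (np.float64(4.404497021828841e-08), np.float64(7.27201984907463e-08)) [-1.09  0.19  0.74  2.43  0.57  0.16 -1.  ]
```

```bash
cat > search.py <<'E'
from ik import *
import sys
g=np.random.default_rng(int(sys.argv[1]))
s=bot.observe(); q0=s["qpos"]
n=toolR(-.09,.5)[:,2]; h=np.array([.49,.053,.085])
res=[]
import time; t0=time.time()
while time.time()-t0<240:
    nv=g.integers(1,3); q=q0; vias=[];cost=0;ok=True
    for _ in range(nv):
        th=g.uniform(-.9,.9);r=g.uniform(.42,.7)
        v=(np.array([r*np.cos(th),r*np.sin(th),g.uniform(.2,.45)]),g.uniform(-1.5,1.5),g.uniform(-.4,.4),g.uniform(-.7,.7))
        R1=toolR(v[1],v[2])@Rn.from_euler('y',v[3]).as_matrix()
        pp,Rp=fk(q);cost+=max(np.linalg.norm(v[0]-pp)/.25,np.linalg.norm(Rn.from_matrix(R1@Rp.T).as_rotvec())/1.2)
        q,a,b,_=follow(q,v[0],R1,12); vias.append(v)
        if a>.003 or b>.02: ok=False;break
    if not ok: continue
    for d in(-.1,0.):
        q,a,b,_=follow(q,h+n*(.01+d),toolR(-.09,.5),12)
        if a>.003 or b>.01: ok=False;break
    if not ok: continue
    m=np.minimum(q-LO,HI-q)[1:].min()
    res.append((cost-4*min(m,.2),cost,m,vias,q))
res.sort(key=lambda a:a[0])
print(len(res))
for r in res[:4]:
    print("cost %.1f m %.2f"%(r[1],r[2]),r[4].round(2))
    for v in r[3]: print("    ",v[0].round(3),np.round(v[1:],2))
E
for i in 1 2 3 4; do python3 search.py $i > s$i.txt & done; wait; cat s?.txt
```

```text
this script no longer has the robot
this script no longer has the robot
this script no longer has the robot
563
cost 0.4 m 0.06 [ 0.08  0.63 -0.56  2.37  2.04  0.57 -2.39]
     [0.517 0.123 0.251] [-0.44  0.36  0.05]
cost 0.5 m 0.07 [ 0.13  0.65 -0.62  2.36  2.01  0.61 -2.34]
     [0.49  0.041 0.277] [0.35 0.35 0.22]
cost 0.5 m 0.07 [ 0.17  0.67 -0.68  2.36  1.99  0.64 -2.31]
     [0.385 0.173 0.243] [ 0.21 -0.02 -0.39]
cost 0.5 m 0.06 [ 0.07  0.63 -0.55  2.37  2.05  0.57 -2.39]
     [0.558 0.131 0.258] [-0.13  0.29 -0.46]Exception ignored in: <_io.TextIOWrapper mode='rw' encoding='UTF-8'>
Traceback (most recent call last):
BrokenPipeError: [Errno 32] Broken pipe
Exception ignored in: <_io.TextIOWrapper mode='rw' encoding='UTF-8'>
Traceback (most recent call last):
BrokenPipeError: [Errno 32] Broken pipe
Exception ignored in: <_io.TextIOWrapper mode='rw' encoding='UTF-8'>
Traceback (most recent call last):
BrokenPipeError: [Errno 32] Broken pipe
```

```bash
python3 - <<'E'
import cv2
im=cv2.imread("pics/w1.png"); cv2.imwrite("pics/w1c.png",cv2.resize(im[120:270,225:440],None,fx=3.7,fy=3.7,interpolation=cv2.INTER_CUBIC))
E
```

```text
(no output)
```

View pics/w1c.png

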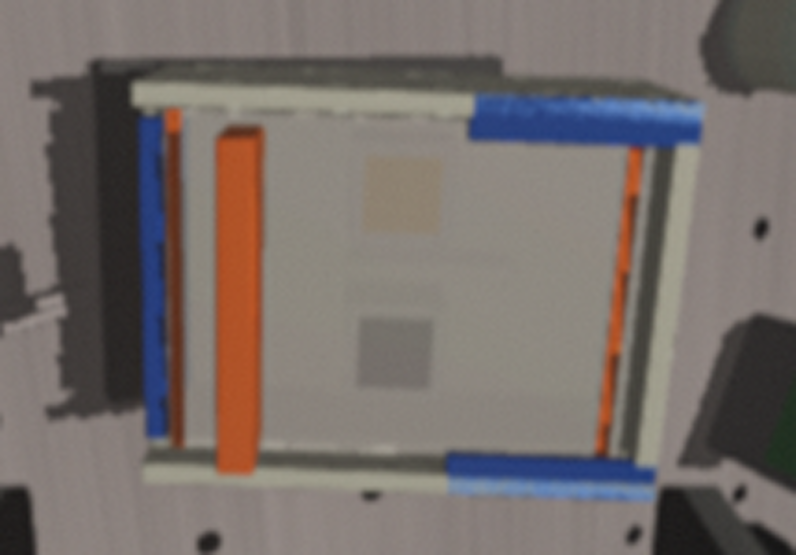

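```bash
cat > fit.py <<'E'
from h import *
import pickle
from scipy.optimize import least_squares
c=pickle.load(open("pics/w1.pkl","rb"))
T=viewer.camera_info("top");S=viewer.camera_info("scene")
C=lambda u,v:(225+u/3.7,120+v/3.7)
P=[((0,56,58),C(133,81)),((145,56,58),C(701,102)),((145,-56,58),C(653,496)),((0,-56,58),C(146,484)),
 ((0,50,58),C(133,106)),((0,-50,58),C(146,464)),
 ((86,56,58),C(473,95)),((86,-56,58),C(447,491)),
 ((23,45,73),C(217,138)),((23,-45,73),C(218,472)),((33,-45,73),C(255,471)),((33,45,73),C(259,137)),
 ((86,44,58),C(470,138)),((86,-44,58),C(447,453))]
Q=[((33,45,73),(358.8,188.8)),((33,-45,73),(326.1,176.4))]
Xw=np.array([a for a,_ in P])/1000;U=np.array([b for _,b in P])
Xs=np.array([a for a,_ in Q])/1000;V=np.array([b for _,b in Q])
def cw(x,X): return Rn.from_euler('z',x[3]).as_matrix()@Rn.from_euler('y',-.5).as_matrix()@X.T+np.array(x[:3])[:,None]
def f(x): return np.r_[(proj(c,cw(x,Xw).T)-U).ravel(), 0.5*(proj(S,cw(x,Xs).T)-V).ravel()]
r=least_squares(f,[.48,.05,.02,-.09],loss='soft_l1')
print(r.x.round(4),r.cost); print(f(r.x).reshape(-1,2).round(1).tolist())
h=cw(r.x,np.array([[.028,0,.061]])).ravel(); print("handle",h, "disc/far",cw(r.x,np.array([[.145,0,.0]])).ravel())
E
python3 fit.py
```

```text
[ 0.4968  0.0509  0.014  -0.097 ] 3.156309728506771
[[0.1, 0.4], [1.1, -0.4], [0.0, 0.4], [-0.3, -1.1], [0.3, 0.1], [-0.4, -0.8], [-0.3, -0.5], [-0.3, -0.2], [-0.2, -0.1], [0.1, -0.0], [0.2, 0.6], [-0.4, 0.5], [-0.3, 0.6], [0.4, -0.2], [-1.0, -0.0], [-0.5, -0.4]]
handle [0.49216146 0.05130475 0.08093311] disc/far [0.62346326 0.03852657 0.08349336]
```

```bash
cat > wp.py <<'E'
from ik import *
CX=np.array([0.4968,0.0509,0.014,-0.097])
Rc=Rn.from_euler('z',CX[3]).as_matrix()@Rn.from_euler('y',-.5).as_matrix()
def c2w(v): return CX[:3]+Rc@(np.array(v)/1000)
def lidpose(th,sl,up=0,zt=6.5):
    # TCP pose when lid swung by th about far bottom edge (136,0,45), slid sl mm along own plane to low end, up mm normal
    d=np.array([-108-sl,0,zt+up]); c,s=np.cos(th),np.sin(th)
    v=np.array([136+c*d[0]+s*d[2]*1,0,45-s*d[0]+c*d[2]])
    return c2w(v),toolR(CX[3],.5-th)
def blockpose(z,x=71,y=24): return c2w((x,y,z)),toolR(CX[3],.5)
E
cat > sim.py <<'E'
from wp import *
s=bot.observe(); q=s["qpos"]
W=[]
p,R=lidpose(0,0); n=R[:,2]
W.append(("pre",p-.1*n,R)); W.append(("grasp",p,R))
W.append(("tilt",*lidpose(.075,0))); W.append(("slide",*lidpose(.075,60)))
p,R=lidpose(.075,65); W.append(("up",p+np.array([0,0,.08]),R))
W.append(("lvl",np.array([.47,.12,.2]),toolR(-.09,0.1)))
W.append(("mat+",np.array([.5087,.3103,.09]),toolR(-.09,0))); W.append(("mat",np.array([.5087,.3103,.012]),toolR(-.09,0)))
W.append(("mat+",np.array([.5087,.3103,.12]),toolR(-.09,0)));W.append(("b0",np.array([.47,.1,.25]),toolR(-.09,.25)))
p,R=blockpose(13.5); n=R[:,2]
W.append(("pre",p-.1*n,R));W.append(("bl",p,R));W.append(("pre",p-.1*n,R))
W.append(("b2",np.array([.47,0,.25]),toolR(-.09,.2)));W.append(("st+",np.array([.549,-.3035,.12]),toolR(-.09,0)));W.append(("st",np.array([.549,-.3035,.05]),toolR(-.09,0)))
for nm,p,R in W:
    q,a,b,path=follow(q,p,R,30); d=np.abs(np.diff(path,axis=0)).sum(0).max()
    print(nm,p.round(3),q.round(2),"err",round(a*1000,1),round(b,3),"travel",d.round(2))
E
python3 sim.py; python3 - <<'E'
from wp import *
for a in [(0,0),(.075,0),(.075,30),(.075,60)]:
    o=allik(*lidpose(*a),40); print(a,len(o)); print(o[np.argsort(o[:,2])][::max(1,len(o)//5)].round(2))
E
```

```text
pre [0.449 0.056 0.16 ] [-0.2   0.3  -0.27  2.43  1.64  0.33 -2.11] err 0.0 0.0 travel 1.03
grasp [0.497 0.051 0.073] [-0.04  0.61 -0.41  2.37  2.13  0.51 -2.5 ] err 0.0 0.0 travel 0.46
tilt [0.494 0.051 0.08 ] [-0.12  0.55 -0.28  2.33  1.93  0.34 -2.31] err 0.0 0.0 travel 0.19
slide [0.439 0.057 0.055] [ 0.22  0.73 -0.8   2.43  1.94  0.73 -2.32] err 0.0 0.0 travel 0.52
up [0.435 0.057 0.133] [ 0.26  0.47 -0.81  2.39  1.56  0.54 -1.98] err 0.0 0.0 travel 0.37
lvl [0.47 0.12 0.2 ] [ 0.4   0.56 -1.07  1.98  0.71  0.92 -1.12] err 0.0 0.0 travel 0.81
mat+ [0.509 0.31  0.09 ] [-0.07  0.87 -0.9   1.72  0.81  0.97 -1.38] err 0.0 0.0 travel 0.45
mat [0.509 0.31  0.012] [-0.12  0.97 -0.81  1.75  0.92  0.85 -1.46] err 0.0 0.0 travel 0.11
mat+ [0.509 0.31  0.12 ] [-0.05  0.83 -0.93  1.71  0.77  1.01 -1.35] err 0.0 0.0 travel 0.15
b0 [0.47 0.1  0.25] [ 0.51  0.4  -1.11  2.03  0.71  0.84 -1.09] err 0.0 0.0 travel 0.55
pre [0.507 0.074 0.148] [ 0.21  0.51 -0.77  2.27  1.58  0.57 -1.94] err 0.0 0.0 travel 0.86
bl [0.555 0.069 0.06 ] [ 0.19  0.76 -0.71  2.21  1.91  0.67 -2.16] err 0.0 0.0 travel 0.3
[... 716 characters left out ...]
  1.06 -1.35  2.28  1.76  1.17 -1.86]
 [ 0.5   0.87 -1.13  2.29  1.74  0.91 -1.93]
 [ 0.33  0.71 -0.86  2.3   1.75  0.68 -2.02]
 [-0.28  0.53 -0.07  2.35  2.11  0.25 -2.52]
 [-0.7   0.58  0.47  2.4   3.53  0.19  2.3 ]]
(0.075, 30) 20
[[ 0.6   1.26 -1.5   2.35  1.81  1.42 -1.9 ]
 [ 0.57  1.11 -1.37  2.35  1.8   1.24 -1.95]
 [ 0.52  0.97 -1.22  2.35  1.8   1.06 -2.  ]
 [ 0.38  0.79 -0.98  2.36  1.82  0.81 -2.1 ]
 [ 0.07  0.62 -0.56  2.38  1.94  0.52 -2.31]]
(0.075, 60) 20
[[ 0.56  1.29 -1.5   2.41  1.83  1.48 -1.99]
 [ 0.54  1.18 -1.4   2.41  1.83  1.33 -2.04]
 [ 0.51  1.06 -1.29  2.41  1.84  1.19 -2.08]
 [ 0.37  0.85 -1.02  2.42  1.88  0.91 -2.2 ]
 [ 0.2   0.72 -0.77  2.43  1.95  0.71 -2.34]]
```

```bash
cat > search2.py <<'E'
from wp import *
import sys,time
g=np.random.default_rng(int(sys.argv[1])); q0=np.array(eval(sys.argv[2]))
res=[];t0=time.time(); a0=lidpose(0,0);pre=(a0[0]-.08*a0[1][:,2],a0[1])
while time.time()-t0<200:
    q=q0;vias=[];cost=0;mm=[];ok=True
    for _ in range(g.integers(1,3)):
        v=(np.array([g.uniform(.42,.65),g.uniform(-.25,.35),g.uniform(.2,.35)]),g.uniform(-1.2,1.0),g.uniform(-.3,.4),g.uniform(-.6,.6))
        R1=toolR(v[1],v[2])@Rn.from_euler('y',v[3]).as_matrix();pp,Rp=fk(q)
        cost+=max(np.linalg.norm(v[0]-pp)/.25,np.linalg.norm(Rn.from_matrix(R1@Rp.T).as_rotvec())/1.2)
        q,a,b,path=follow(q,v[0],R1,12);vias.append(v)
        if a>.003 or b>.02: ok=False;break
    if not ok: continue
    pp,Rp=fk(q); cost+=max(np.linalg.norm(pre[0]-pp)/.25,np.linalg.norm(Rn.from_matrix(pre[1]@Rp.T).as_rotvec())/1.2)
    for P in(pre,a0,lidpose(.075,0),lidpose(.075,60)):
        q,a,b,path=follow(q,*P,12)
        if a>.002 or b>.01: ok=False;break
        mm.append(np.minimum(path-LO,HI-path)[3:,[2,4,5,6]].min())
        m4=(HI-path)[:,3].min()
        if P is a0: qg=q
    if not ok: continue
    res.append((cost-8*min(min(mm),.35),cost,mm,m4,vias,qg))
res.sort(key=lambda a:a[0]);print(len(res))
for r in res[:3]:
    print("cost %.1f"%r[1],np.round(r[2],2),r[3].round(3),r[5].round(2))
    for v in r[4]: print("    ",v[0].round(3),np.round(v[1:],2))
E
Q=$(python3 -c "
from h import *
print(bot.observe()['qpos'].tolist())")
for i in 1 2 3 4; do python3 search2.py $i "$Q" > s$i.txt & done; wait; cat s?.txt
```

```text
234
cost 1.0 [0.05 0.2  0.26 0.15] 0.004 [ 0.17  0.67 -0.67  2.35  2.    0.64 -2.32]
     [0.559 0.103 0.223] [-0.17  0.1   0.11]
cost 1.4 [0.08 0.12 0.17 0.1 ] 0.006 [ 0.07  0.64 -0.54  2.36  2.06  0.57 -2.4 ]
     [ 0.581 -0.056  0.218] [0.16 0.03 0.13]
cost 1.0 [0.03 0.02 0.08 0.03] 0.006 [-0.03  0.61 -0.42  2.37  2.12  0.51 -2.5 ]
     [0.499 0.131 0.262] [ 0.32  0.24 -0.2 ]
238
cost 1.8 [0.18 0.25 0.3  0.2 ] 0.009 [ 0.23  0.7  -0.75  2.35  1.98  0.69 -2.27]
     [0.483 0.279 0.216] [-0.29  0.4   0.59]
cost 1.0 [0.07 0.19 0.25 0.15] 0.004 [ 0.16  0.67 -0.66  2.36  2.01  0.64 -2.33]
     [ 0.455 -0.001  0.252] [0.41 0.18 0.  ]
cost 1.1 [0.06 0.09 0.15 0.07] 0.004 [ 0.04  0.63 -0.51  2.37  2.07  0.55 -2.43]
     [0.467 0.126 0.296] [-0.23  0.27 -0.3 ]
230
cost 0.8 [0.08 0.08 0.14 0.06] 0.003 [ 0.03  0.62 -0.49  2.37  2.08  0.55 -2.44]
     [0.465 0.11  0.227] [ 0.    0.06 -0.06]
cost 0.8 [0.05 0.09 0.14 0.07] 0.003 [ 0.04  0.63 -0.5   2.37  2.08  0.55 -2.43]
     [0.527 0.085 0.239] [0.02 0.23 0.08]
cost 1.1 [0.08 0.11 0.17 0.09] 0.005 [ 0.06  0.63 -0.53  2.36  2.06  0.57 -2.41]
     [0.467 0.139 0.281] [-0.14  0.16  0.07]
227
cost 1.1 [0.1  0.21 0.27 0.17] 0.006 [ 0.19  0.68 -0.69  2.35  2.    0.66 -2.31]
     [0.498 0.149 0.247] [-0.66  0.32  0.55]
cost 1.1 [0.09 0.13 0.18 0.11] 0.007 [ 0.08  0.64 -0.56  2.36  2.05  0.58 -2.39]
     [0.58  0.094 0.224] [0.28 0.04 0.16]
cost 0.9 [0.04 0.06 0.12 0.04] 0.001 [ 0.01  0.62 -0.47  2.37  2.09  0.54 -2.46]
     [ 0.43  -0.037  0.204] [0.23 0.3  0.17]
```

```bash
python3 - <<'E'
from wp import *
R1=toolR(-.29,.4)@Rn.from_euler('y',.59).as_matrix()
plan(np.array([.483,.279,.216]),R1,n=10)
E
```

```text
[[0.85,0.06,-0.03,0.001,0.016,0.007],[0.86,0.04,0.02,0,0.016,0.007],[0.85,0.02,0.05,0.001,0.016,0.007],[0.85,0.01,0.1,0.001,0.016,0.007],[0.84,-0.02,0.14,0,0.016,0.007]]
[[0.83,-0.03,0.19,0.001,0.016,0.008],[0.83,-0.05,0.22,0.001,0.016,0.007],[0.8,-0.07,0.27,0.001,0.016,0.007],[0.8,-0.09,0.31,0,0.016,0.007],[0.77,-0.1,0.35,0.001,0.016,0.007]]
n 10 max shift 0.86 end err mm [ 0.06  0.04 -0.09] [ 0.     -0.0014  0.    ]
```

Call:
move_arm(
  plan=[
    [0.85,0.05,0,0.001,0.016,0.007],
    [0.85,0.05,0,0,0.016,0.007],
    [0.85,0,0.05,0.001,0.016,0.007],
    [0.85,0,0.1,0.001,0.016,0.007],
    [0.85,0,0.15,0,0.016,0.007],
  ],
)

```text
clock: 3.4
position: [0.466, 0.1308, 0.2029]
tool_rot: [2.665, -0.152, 1.516]
force: [0.8, 0.2, 0.5]
grip_width: 0.0857
```

Call:
move_arm(
  plan=[
    [0.85,-0.05,0.2,0.001,0.016,0.008],
    [0.85,-0.05,0.2,0.001,0.016,0.007],
    [0.8,-0.05,0.25,0.001,0.016,0.007],
    [0.8,-0.1,0.3,0,0.016,0.007],
    [0.8,-0.1,0.35,0.001,0.016,0.007],
  ],
)

```text
clock: 3.9
position: [0.4758, 0.2116, 0.1935]
tool_rot: [2.674, -0.357, 1.526]
force: [0.7, -0.6, 0.3]
grip_width: 0.0851
```

```bash
python3 - <<'E'
from wp import *
st(); q=bot.observe()["qpos"]
p,R=lidpose(0,0); 
for P in((p-.08*R[:,2],R),(p,R),lidpose(.075,0),lidpose(.075,60)):
    q,a,b,path=follow(q,*P,30); print(q.round(2),a,b,path[:,5].min())
plan(p-.08*R[:,2],R,n=14)
E
```

```text
clk 3.9 [0.4758 0.2116 0.1935] [[0.042, 0.885, 0.464], [0.936, -0.198, 0.292], [0.35, 0.422, -0.836]] F [ 0.7 -0.6  0.3] grip 0.0851 q [ 0.09  0.31 -0.71  2.35  1.76  0.19 -2.37]
[ 0.03  0.4  -0.53  2.41  1.74  0.44 -2.17] 1.8993281385130104e-09 3.748624406193311e-09 0.18906128620065896
[ 0.09  0.64 -0.57  2.36  2.05  0.58 -2.39] 7.243222922420707e-10 3.5826242187300263e-09 0.4465688902450772
[ 0.04  0.58 -0.48  2.32  1.83  0.43 -2.18] 8.460251357442042e-10 9.116731325376381e-10 0.43466278797581065
[ 0.21  0.73 -0.79  2.43  1.95  0.72 -2.33] 6.612731448668417e-07 2.1108264480371843e-06 0.4395349738198792
[[-0.47,-0.02,-0.03,-0.001,-0.008,-0.003],[-0.48,-0.02,-0.02,-0.001,-0.007,-0.002],[-0.47,-0.02,-0.01,-0.001,-0.008,-0.003],[-0.47,-0.03,0,-0.001,-0.008,-0.003],[-0.47,-0.03,0.01,-0.001,-0.008,-0.003]]
[[-0.48,-0.04,0.02,-0.001,-0.007,-0.002],[-0.47,-0.04,0.04,-0.001,-0.008,-0.003],[-0.47,-0.04,0.05,-0.001,-0.008,-0.003],[-0.47,-0.05,0.05,0,-0.008,-0.003],[-0.46,-0.05,0.07,-0.001,-0.007,-0.003]]
[[-0.46,-0.06,0.08,-0.001,-0.008,-0.002],[-0.46,-0.06,0.09,-0.001,-0.008,-0.003],[-0.46,-0.07,0.11,-0.001,-0.008,-0.003],[-0.46,-0.07,0.11,-0.001,-0.007,-0.002]]
n 14 max shift 0.48 end err mm [-0.02 -0.07  0.04] [-0.0004 -0.001  -0.0014]
```

```bash
python3 - <<'E'
from wp import *
q0=bot.observe()["qpos"]
g=np.random.default_rng(3)
p,R=lidpose(0,0)
best=[]
for i in range(150):
    v=(np.array([g.uniform(.44,.55),g.uniform(.0,.3),g.uniform(.17,.27)]),g.uniform(-.8,.6),g.uniform(.1,.45),g.uniform(-.3,.6))
    R1=toolR(v[1],v[2])@Rn.from_euler('y',v[3]).as_matrix()
    q,a,b,pa=follow(q0,v[0],R1,10)
    if a>.003: continue
    c=max(np.linalg.norm(v[0]-fk(q0)[0])/.2,np.linalg.norm(Rn.from_matrix(R1@fk(q0)[1].T).as_rotvec())/1.)
    q,a,b,pb=follow(q,p-.08*R[:,2],R,10)
    if a>.001 or b>.005: continue
    best.append((q[2]+.15*c,q[2],c,v,q))
best.sort(key=lambda a:a[0])
for b in best[:4]: print(b[1].round(2),b[2].round(2),b[3],b[4].round(2))
E
```

```text
-0.98 0.59 (array([0.47641289, 0.09159459, 0.1789139 ]), -0.09692704892962911, 0.390713025478292, 0.48013600602754597) [ 0.39  0.54 -0.98  2.38  1.68  0.68 -2.04]
-1.01 0.98 (array([0.51081498, 0.01951484, 0.17106718]), 0.382158982487377, 0.20738117535648337, 0.3724415608099981) [ 0.41  0.56 -1.01  2.38  1.68  0.71 -2.04]
-0.96 0.66 (array([0.5174278 , 0.09247703, 0.20718809]), 0.27143443227477637, 0.27331996800966324, 0.4055267048595536) [ 0.37  0.53 -0.96  2.38  1.69  0.67 -2.05]
-0.93 0.61 (array([0.49208844, 0.20596935, 0.18210682]), 0.2440539809916673, 0.15140087110254077, 0.5625540810487275) [ 0.35  0.52 -0.93  2.38  1.69  0.65 -2.06]
```

```bash
python3 - <<'E'
from wp import *
R1=toolR(-.097,.39)@Rn.from_euler('y',.48).as_matrix()
p,R=lidpose(0,0)
a,b=plan(np.array([.476,.092,.18]),R1,n=8)
plan(p-.08*R[:,2],R,p0=a,R0=b,n=8)
E
```

```text
[[-0.58,0.09,-0.12,0.004,0.005,-0.003],[-0.59,0.08,-0.13,0.003,0.006,-0.004],[-0.58,0.08,-0.14,0.004,0.005,-0.003],[-0.58,0.07,-0.15,0.003,0.005,-0.003],[-0.57,0.06,-0.15,0.004,0.005,-0.003]]
[[-0.58,0.05,-0.17,0.003,0.006,-0.004],[-0.57,0.05,-0.18,0.004,0.005,-0.003],[-0.57,0.03,-0.19,0.003,0.005,-0.003]]
n 8 max shift 0.59 end err mm [-0.    0.05 -0.12] [ 0.0015  0.001  -0.0009]
[[-0.24,-0.13,0.04,-0.004,-0.019,-0.001],[-0.24,-0.14,0.05,-0.004,-0.019,-0.001],[-0.23,-0.14,0.06,-0.005,-0.019,-0.001],[-0.23,-0.13,0.08,-0.004,-0.019,-0.001],[-0.22,-0.15,0.09,-0.004,-0.019,-0.001]]
[[-0.22,-0.14,0.09,-0.005,-0.019,-0.002],[-0.21,-0.14,0.11,-0.004,-0.019,-0.001],[-0.2,-0.15,0.12,-0.004,-0.019,-0.001]]
n 8 max shift 0.24 end err mm [-0.03 -0.01  0.05] [ 0.0001 -0.0009  0.0007]
```

Call:
move_arm(
  plan=[
    [-0.6,0.1,-0.1,0.004,0.005,-0.003],
    [-0.6,0.1,-0.15,0.003,0.006,-0.004],
    [-0.6,0.1,-0.15,0.004,0.005,-0.003],
    [-0.6,0.05,-0.15,0.003,0.005,-0.003],
    [-0.55,0.05,-0.15,0.004,0.005,-0.003],
  ],
)

```text
clock: 4.4
position: [0.4761, 0.1382, 0.1853]
tool_rot: [2.698, -0.403, 1.609]
force: [0.7, -0.6, -1.2]
grip_width: 0.0857
```

Call:
move_arm(
  plan=[
    [-0.6,0.05,-0.15,0.003,0.006,-0.004],
    [-0.55,0.05,-0.2,0.004,0.005,-0.003],
    [-0.55,0,-0.2,0.003,0.005,-0.003],
    [-0.25,-0.15,0.05,-0.004,-0.019,-0.001],
    [-0.25,-0.15,0.05,-0.004,-0.019,-0.001],
  ],
)

```text
clock: 4.9
position: [0.4701, 0.0827, 0.1695]
tool_rot: [2.703, -0.327, 1.607]
force: [0.7, 0.6, -0.8]
grip_width: 0.0857
```

```bash
python3 - <<'E'
from wp import *
st()
p,R=lidpose(0,0)
plan(p-.08*R[:,2],R)
E
```

```text
clk 4.9 [0.4701 0.0827 0.1695] [[-0.034, 0.91, 0.414], [0.946, -0.103, 0.306], [0.321, 0.403, -0.857]] F [ 0.7  0.6 -0.8] grip 0.0857 q [ 0.81  0.48 -1.14  2.37  1.37  0.21 -1.53]
[[-0.46,-0.25,0.13,-0.009,-0.037,-0.003],[-0.45,-0.25,0.17,-0.008,-0.037,-0.003],[-0.42,-0.26,0.21,-0.009,-0.038,-0.003]]
n 3 max shift 0.46 end err mm [-0.01 -0.11  0.09] [-0.0007  0.0011 -0.0013]
```

Call:
move_arm(
  plan=[
    [-0.25,-0.15,0.1,-0.005,-0.02,-0.002],
    [-0.25,-0.15,0.1,-0.005,-0.02,-0.002],
    [-0.25,-0.15,0.1,-0.005,-0.02,-0.002],
    [-0.25,-0.15,0.1,-0.005,-0.025,-0.002],
    [-0.3,-0.15,0.1,-0.005,-0.025,-0.002],
  ],
  claw=0,
)

```text
clock: 5.4
position: [0.461, 0.0584, 0.1467]
tool_rot: [2.644, -0.008, 1.489]
force: [0.8, 0.1, -0.9]
grip_width: 0.0427
```

```bash
python3 - <<'E'
from wp import *
st()
p,R=lidpose(0,0)
plan(p-.08*R[:,2],R)
c=viewer.camera_info("wrist"); im=viewer.grab_frame("wrist")[:,:,::-1]; cv2.imwrite("pics/w2.png",im)
import pickle; pickle.dump(c,open("pics/w2.pkl","wb"))
E
```

```text
clk 5.4 [0.461  0.0584 0.1467] [[0.082, 0.875, 0.476], [0.997, -0.075, -0.032], [0.008, 0.477, -0.879]] F [ 0.8  0.1 -0.9] grip 0.0427 q [ 0.62  0.59 -1.31  2.43  1.6   0.83 -1.96]
[[-0.16,-0.15,0.09,-0.001,-0.004,0.003]]
n 1 max shift 0.16 end err mm [-0.07  0.03  0.08] [ 0.0007 -0.0013  0.0003]
```

View pics/w2.png

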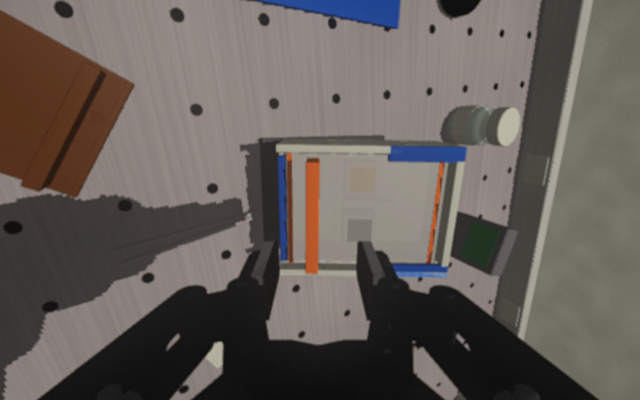

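```bash
python3 - <<'E'
from wp import *
import pickle
c=pickle.load(open("pics/w2.pkl","rb")); im=cv2.imread("pics/w2.png")
o=np.array([proj(c,c2w(v))[0] for v in [(23,45,73),(33,45,73),(33,-45,73),(23,-45,73),(0,56,58),(145,56,58),(145,-56,58),(0,-56,58),(86,56,58),(0,50,50.5),(0,-50,50.5),(71,24,31)]])
x0,y0=230,120
b=cv2.resize(im[y0:y0+170,x0:x0+260],None,fx=3,fy=3,interpolation=cv2.INTER_CUBIC)
for u,v in o: cv2.circle(b,(int((u-x0+.5)*3),int((v-y0+.5)*3)),3,(0,255,0),1)
cv2.imwrite("pics/w2c.png",b); print(o.round(1).tolist())
E
```

```text
[[306.1, 162.5], [320.0, 162.6], [318.6, 273.0], [306.3, 272.9], [276.7, 144.6], [466.9, 146.8], [446.4, 276.3], [280.6, 274.7], [389.7, 145.9], [278.3, 151.4], [281.5, 264.2], [362.4, 179.2]]
```

View pics/w2c.png

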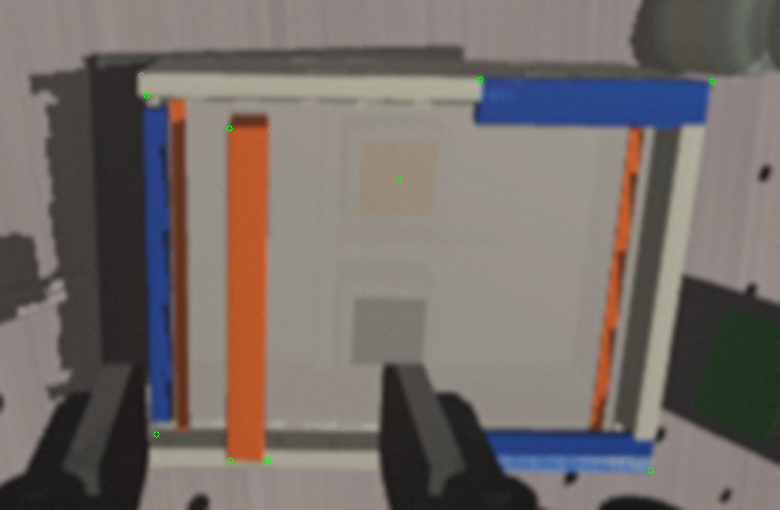

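```bash
python3 - <<'E'
from wp import *
p,R=lidpose(0,0,zt=7)
a,b=plan(p-.03*R[:,2],R,n=4)
plan(p,R,n=3,p0=a,R0=b)
E
```

```text
[[-0.03,-0.03,0.51,0,-0.001,0.001],[-0.03,-0.03,0.51,0,0,0],[-0.02,-0.03,0.51,-0.001,-0.001,0.001],[-0.03,-0.03,0.51,0,0,0.001]]
n 4 max shift 0.51 end err mm [ 0.11 -0.01 -0.04] [ 0.0002 -0.0005 -0.    ]
[[0,0,0.4,0,0,0],[0,0,0.4,0,0,0],[0,0,0.4,0,0,0]]
n 3 max shift 0.4 end err mm [ 0.12  0.01 -0.03] [ 0.0002 -0.0005 -0.    ]
```

Call:
move_arm(
  plan=[
    [-0.03,-0.03,0.5,0,-0.001,0.001],
    [-0.03,-0.03,0.5,0,0,0],
    [-0.02,-0.03,0.5,0,-0.001,0.001],
    [-0.03,-0.03,0.5,0,0,0.001],
    [0,0,0.2,0,0,0],
  ],
)

```text
clock: 5.95
position: [0.4839, 0.0544, 0.0947]
tool_rot: [2.649, -0.012, 1.478]
force: [-0.1, 0.4, 0.6]
grip_width: 0.0427
```

```bash
python3 - <<'E'
from wp import *
st()
p,R=lidpose(0,0,zt=7)
plan(p,R,n=4)
E
```

```text
clk 5.95 [0.4839 0.0544 0.0947] [[0.093, 0.877, 0.471], [0.996, -0.087, -0.033], [0.012, 0.472, -0.881]] F [-0.1  0.4  0.6] grip 0.0427 q [ 0.55  0.76 -1.2   2.41  1.78  0.91 -2.05]
[[-0.03,0.01,0.25,-0.001,-0.001,0],[-0.02,0.01,0.25,0,-0.001,0],[-0.02,0.01,0.25,-0.001,-0.001,0],[-0.03,0.01,0.26,-0.001,-0.001,-0.001]]
n 4 max shift 0.26 end err mm [ 0.03 -0.1  -0.09] [ 0.0015 -0.0003  0.001 ]
```

Call:
move_arm(
  plan=[
    [-0.03,0.01,0.25,-0.001,-0.001,0],
    [-0.03,0.01,0.25,0,-0.001,0],
    [-0.03,0.01,0.25,-0.001,-0.001,0],
    [-0.03,0.01,0.25,0,-0.001,0],
    [0,0,0,0,0,0],
  ],
)

```text
clock: 6.45
position: [0.4963, 0.0502, 0.0732]
tool_rot: [2.642, 0.001, 1.473]
force: [0.2, -0.6, 0.5]
grip_width: 0.0427
```

```bash
python3 - <<'E'
from wp import *
st()
p,R=lidpose(0,0,zt=7)
plan(p,R,n=1)
im=viewer.grab_frame("wrist")[:,:,::-1]; cv2.imwrite("pics/w3.png",im)
E
```

```text
clk 6.45 [0.4963 0.0502 0.0732] [[0.098, 0.874, 0.476], [0.995, -0.086, -0.048], [-0.001, 0.479, -0.878]] F [ 0.2 -0.6  0.5] grip 0.0427 q [ 0.52  0.82 -1.16  2.4   1.85  0.95 -2.08]
[[0.03,0,0.01,0,0.001,0]]
n 1 max shift 0.03 end err mm [ 0.09 -0.04 -0.08] [-0.0007 -0.0014 -0.0005]
```

View pics/w3.png

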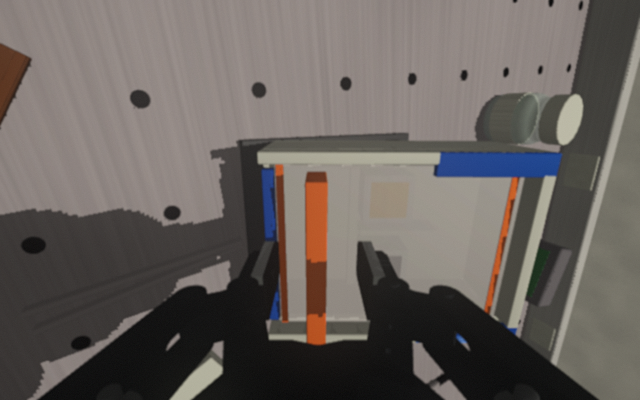

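Handle at (316,260) lies midway between the fingers (265/370). Orientation and position are right; close.

Call:
move_arm(
  plan=[
    [0,0,0,0,0,0],
    [0,0,0,0,0,0],
    [0,0,0,0,0,0],
    [0,0,0,0,0,0],
    [0,0,0,0,0,0],
  ],
  claw=1,
  force=60,
)

```text
clock: 7.0
position: [0.4962, 0.0502, 0.0741]
tool_rot: [2.641, 0.002, 1.473]
force: [-3.7, -0.7, 6.1]
grip_width: 0.0093
```

```bash
python3 - <<'E'
from wp import *
st()
p0,R0,_=pose()
# from actual pose: rotate about pivot
piv=c2w((136,0,45)); yax=Rc[:,1]
def swing(th,sl):
    # raising low end: rotate about carrier y such that tilt .5->.5-th
    Q=Rn.from_rotvec(yax*th).as_matrix(); 
    p=piv+Q@(p0-piv); return p-Q@Rc[:,0]*sl, Q@R0
print((swing(.075,0)[0]-p0), (lidpose(.075,0,zt=7)[0]-lidpose(0,0,zt=7)[0]))
a,b=plan(*swing(.075,0),n=5)
plan(*swing(.075,60),n=6,p0=a,R0=b)
np.savez("g.npz",p0=p0,R0=R0)
E
```

```text
clk 7.0 [0.4962 0.0502 0.0741] [[0.098, 0.873, 0.477], [0.995, -0.085, -0.048], [-0.002, 0.48, -0.877]] F [-3.7 -0.7  6.1] grip 0.0093 q [ 0.52  0.82 -1.16  2.4   1.85  0.95 -2.08]
[-0.00304732  0.00029652  0.00749078] [-0.00312876  0.00030444  0.00748151]
[[0,0.01,-0.06,0.005,0,0],[0,0,-0.07,0.005,0,0],[0,0.01,-0.06,0.004,0,0],[0,0,-0.07,0.005,0,0],[0,0.01,-0.06,0.005,0,0]]
n 5 max shift 0.07 end err mm [ 0.11  0.   -0.02] [-0.0004 -0.     -0.0001]
[[-0.04,-400,-0.05,0,0,0],[-0.04,-400,-0.05,0,0,0],[-0.03,-400,-0.06,0,0,0],[-0.04,-400,-0.05,0,0,0],[-0.04,-400,-0.05,0,0,0]]
[[-0.04,-400,-0.05,0,0,0]]
n 6 max shift 400.0 end err mm [ 0.11 -0.03 -0.04] [-0.0004 -0.     -0.0001]
```

Call:
move_arm(
  plan=[
    [0,0.01,-0.06,0.005,0,0],
    [0,0,-0.07,0.005,0,0],
    [0,0.01,-0.06,0.004,0,0],
    [0,0,-0.07,0.005,0,0],
    [0,0,-0.06,0.005,0,0],
  ],
)

```text
clock: 7.5
position: [0.4932, 0.0505, 0.0815]
tool_rot: [2.717, 0.001, 1.473]
force: [-0.5, -0.5, 1.3]
grip_width: 0.0088
```

Call:
move_arm(
  plan=[
    [0,0,0,0,0,0],
    [0,0,0,0,0,0],
  ],
)

```text
clock: 7.7
position: [0.4932, 0.0504, 0.0813]
tool_rot: [2.716, 0.001, 1.473]
force: [0.6, 0.2, 0.5]
grip_width: 0.0088
```

```bash
python3 - <<'E'
from wp import *
st(); g=np.load("g.npz"); p,R,_=pose()
piv=c2w((136,0,45)); yax=Rc[:,1]; Q=Rn.from_rotvec(yax*.075).as_matrix()
print("err",(p-(piv+Q@(g["p0"]-piv)))*1000, "swing",Rn.from_matrix(R@g["R0"].T).as_rotvec()@yax)
im=viewer.grab_frame("wrist")[:,:,::-1]; cv2.imwrite("pics/w4.png",im)
im=viewer.grab_frame("scene")[:,:,::-1]; cv2.imwrite("pics/s4.png",cv2.resize(im[140:290,240:400],None,fx=3.7,fy=3.7,interpolation=cv2.INTER_CUBIC))
E
```

```text
clk 7.7 [0.4932 0.0504 0.0813] [[0.098, 0.907, 0.411], [0.995, -0.089, -0.042], [-0.001, 0.413, -0.911]] F [0.6 0.2 0.5] grip 0.0088 q [ 0.54  0.78 -1.16  2.35  1.69  0.87 -1.93]
err [ 0.04301994 -0.09139916 -0.33836358] swing 0.0751342860536577
```

View pics/w4.png

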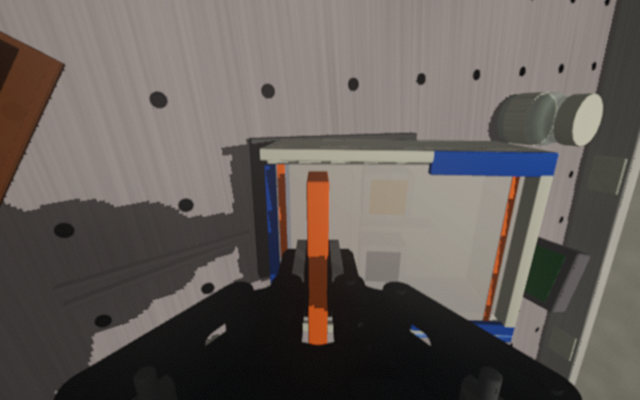

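View pics/s4.png

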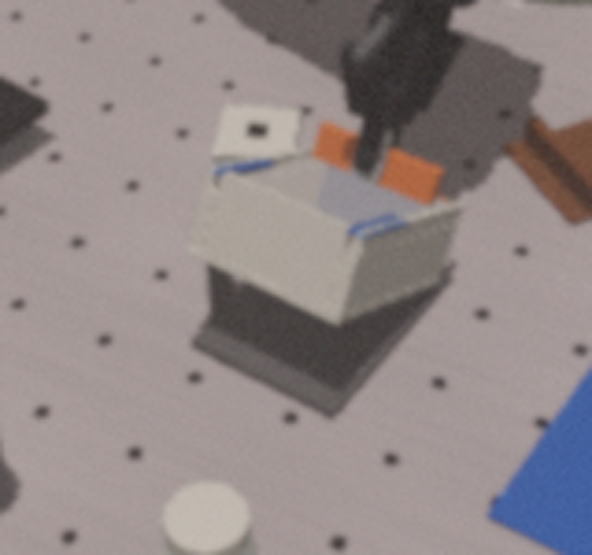

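Call:
move_arm(
  plan=[
    [0,-0.2,0,0,0,0],
    [0,-0.3,0,0,0,0],
    [0,-0.3,0,0,0,0],
    [0,-0.3,0,0,0,0],
    [0,-0.3,0,0,0,0],
  ],
)

```text
clock: 8.3
position: [0.4606, 0.0537, 0.0664]
tool_rot: [2.717, 0.001, 1.473]
force: [0.0, 0.1, -1.6]
grip_width: 0.0089
```

```bash
cat > chk.py <<'E'
from wp import *
st(); g=np.load("g.npz"); p,R,_=pose()
piv=c2w((136,0,45)); yax=Rc[:,1]; Q=Rn.from_rotvec(yax*.075).as_matrix()
e=p-(piv+Q@(g["p0"]-piv)); print("slid lid-frame mm",(Q@Rc).T@e*1000, "swing",Rn.from_matrix(R@g["R0"].T).as_rotvec()@Rc)
E
python3 chk.py
```

```text
clk 8.3 [0.4606 0.0537 0.0664] [[0.098, 0.907, 0.41], [0.995, -0.088, -0.041], [-0.001, 0.412, -0.911]] F [ 0.   0.1 -1.6] grip 0.0089 q [ 0.52  0.81 -1.18  2.43  1.76  0.93 -2.06]
slid lid-frame mm [-3.60732074e+01  3.10862800e-02 -3.65590803e-01] swing [ 0.00010032  0.0760411  -0.00017196]
```

```bash
cat > fs.py <<'E'
from wp import *
g=np.load("g.npz");q0=bot.observe()["qpos"]; print(q0.round(3))
piv=c2w((136,0,45)); yax=Rc[:,1]
def swing(th,sl,up=0):
    Q=Rn.from_rotvec(yax*th).as_matrix()
    return piv+Q@(g["p0"]-piv)-Q@Rc[:,0]*sl/1000+Q@Rc[:,2]*up/1000, Q@g["R0"]
if __name__=="__main__":
  for th in(.075,.09):
    for sl in(45,52,58):
        rs=[]
        for d in np.linspace(-.5,.5,7):
            qq=q0.copy();qq[2]+=d;qq[0]-=d*.8
            q,a,b=ik(*swing(th,sl),qq,reg=1e-5); rs.append((round(a*1000,2),round(b,4),q.round(2).tolist()))
        rs.sort(key=lambda r:r[0]+r[1]*100); print(th,sl,rs[0])
        print("   follow",[x.round(4) for x in follow(q0,*swing(th,sl),20)[:3]])
E
python3 fs.py
```

```text
[ 0.516  0.809 -1.177  2.426  1.757  0.926 -2.06 ]
0.075 45 (np.float64(0.0), np.float64(0.0), [0.47, 0.93, -1.16, 2.38, 1.83, 1.01, -2.08])
   follow [array([ 0.4485,  0.898 , -1.1213,  2.3844,  1.8302,  0.9721, -2.0989]), np.float64(0.0), np.float64(0.0)]
0.075 52 (np.float64(0.0), np.float64(0.0), [0.51, 1.03, -1.26, 2.4, 1.83, 1.14, -2.06])
   follow [array([ 0.4394,  0.9056, -1.121 ,  2.3994,  1.8438,  0.9847, -2.1257]), np.float64(0.0), np.float64(0.0)]
0.075 58 (np.float64(0.0), np.float64(0.0), [0.45, 0.94, -1.15, 2.41, 1.85, 1.03, -2.13])
   follow [array([ 0.431 ,  0.9125, -1.1207,  2.4123,  1.8552,  0.9962, -2.1489]), np.float64(0.0), np.float64(0.0)]
0.09 45 (np.float64(0.0), np.float64(0.0), [0.48, 0.92, -1.17, 2.37, 1.79, 1.0, -2.05])
   follow [array([ 0.4568,  0.8877, -1.1256,  2.3746,  1.7979,  0.9547, -2.0677]), np.float64(0.0), np.float64(0.0)]
0.09 52 (np.float64(0.0), np.float64(0.0), [0.51, 1.01, -1.26, 2.39, 1.8, 1.12, -2.04])
   follow [array([ 0.4481,  0.8946, -1.1256,  2.3898,  1.8117,  0.9663, -2.0948]), np.float64(0.0), np.float64(0.0)]
0.09 58 (np.float64(0.0), np.float64(0.0), [0.5, 1.01, -1.26, 2.4, 1.81, 1.12, -2.06])
   follow [array([ 0.4401,  0.9009, -1.1255,  2.4028,  1.8234,  0.9768, -2.1181]), np.float64(0.0), np.float64(0.0)]
```

```bash
cat > refit.py <<'E'
from ik import *
D=[([-1.24522654,0.52199906,-0.03632338,1.59999124,0.0211999,1.02106687,-0.11281487],[0.24086062,0.57637834,0.23074108]),
([-.88,.2,.4,2.05,-.01,.78,-.52],[.4508,.1684,.2577]),([-1.09,.19,.745,2.43,.575,.16,-1.0],[.4583,.0647,.2044]),
([.09,.31,-.71,2.35,1.76,.19,-2.37],[.4758,.2116,.1935]),([.81,.48,-1.14,2.37,1.37,.21,-1.53],[.4701,.0827,.1695]),
([.62,.59,-1.31,2.43,1.6,.83,-1.96],[.461,.0584,.1467]),([.52,.82,-1.16,2.4,1.85,.95,-2.08],[.4962,.0502,.0741]),
([.54,.78,-1.16,2.35,1.69,.87,-1.93],[.4932,.0504,.0813])]
s=bot.observe(); D.append((s["qpos"],s["position"]))
w=[3,1,1,1,1,1,1,1,3]
A=[];b=[]
for (q,p),k in zip(D,w):
    R=np.eye(3);Rs=[]
    for i in range(7): R=R@Rn.from_euler('z' if i%2==0 else 'y',sg[i]*q[i]).as_matrix();Rs.append(R)
    A.append(k*np.c_[[0,0,1],Rs[0][:,:2],Rs[1],Rs[3],Rs[5][:,[0,2]]]); b.append(k*np.array(p))
A=np.vstack(A);b=np.hstack(b)
for cols in ([0,3,4,5,6,7,8,10],[0,1,3,4,5,6,7,8,10],[0,3,4,5,6,7,8,9,10]):
    x=np.linalg.lstsq(A[:,cols],b,rcond=None)[0]; print(x.round(4),(1000*(A[:,cols]@x-b)).reshape(-1,3).round(0).tolist())
print(fk(s["qpos"])[0]-s["position"])
E
python3 refit.py
```

```text
[ 0.3213 -0.002  -0.0209  0.5324  0.0017 -0.0384  0.4222  0.3302] [[0.0, -0.0, -1.0], [-1.0, 1.0, 1.0], [1.0, -1.0, -0.0], [-2.0, 1.0, -2.0], [1.0, -2.0, -1.0], [2.0, 1.0, 3.0], [-0.0, -0.0, 1.0], [-2.0, 0.0, -2.0], [0.0, -0.0, 0.0]]
[ 3.213e-01 -1.000e-04 -1.900e-03 -2.090e-02  5.325e-01  1.700e-03
 -3.840e-02  4.222e-01  3.302e-01] [[0.0, -0.0, -1.0], [-1.0, 1.0, 1.0], [1.0, -1.0, -0.0], [-2.0, 1.0, -2.0], [1.0, -2.0, -1.0], [2.0, 1.0, 3.0], [-0.0, -0.0, 1.0], [-2.0, 0.0, -2.0], [0.0, -0.0, 0.0]]
[ 3.214e-01 -2.000e-03 -2.080e-02  5.324e-01  1.800e-03 -3.840e-02
  4.219e-01 -2.000e-04  3.303e-01] [[0.0, -0.0, -1.0], [-1.0, 1.0, 1.0], [1.0, -1.0, 0.0], [-2.0, 1.0, -1.0], [1.0, -2.0, -1.0], [2.0, 1.0, 3.0], [-0.0, -0.0, 1.0], [-2.0, 0.0, -2.0], [0.0, -0.0, 0.0]]
[-0.03110905 -0.01239933  0.02520879]
```

Model refit is good; update it and recheck reach.

```bash
sed -i 's/^X=.*/X=np.array([0.3213,-0.002,-0.0209,0.5324,0.0017,-0.0384,0.4222,0.3302])/' ik.py; python3 fs.py; python3 - <<'E'
from fs import *
for th in (.075,.1,.15,.2,.3,.5):
  o=allik(*swing(th,54),40)
  g_=[]
  for q in o:
    q2,a,b=ik(*swing(th,54),q,reg=1e-6)
    if a<3e-4 and b<2e-3: g_.append(q2)
  print(th,len(g_), [x.round(2).tolist() for x in sorted(g_,key=lambda x:x[2])][::5])
E
```

```text
[ 0.516  0.809 -1.177  2.426  1.757  0.926 -2.06 ]
0.075 45 (np.float64(1.55), np.float64(0.0124), [0.65, 1.11, -1.5, 2.43, 1.72, 1.31, -1.94])
   follow [array([ 0.6427,  1.0725, -1.4675,  2.4299,  1.7317,  1.2677, -1.9564]), np.float64(0.0052), np.float64(0.0018)]
0.075 52 (np.float64(3.35), np.float64(0.0268), [0.64, 1.11, -1.5, 2.43, 1.71, 1.32, -1.94])
   follow [array([ 0.6381,  1.0653, -1.4606,  2.4299,  1.7297,  1.2583, -1.9606]), np.float64(0.0113), np.float64(0.0041)]
0.075 58 (np.float64(4.87), np.float64(0.0391), [0.64, 1.12, -1.5, 2.43, 1.7, 1.32, -1.95])
   follow [array([ 0.6393,  1.0761, -1.4707,  2.4293,  1.7269,  1.2714, -1.9572]), np.float64(0.0167), np.float64(0.0061)]
0.09 45 (np.float64(0.4), np.float64(0.0032), [0.66, 1.1, -1.5, 2.43, 1.71, 1.3, -1.94])
   follow [array([ 0.6535,  1.0907, -1.4943,  2.43  ,  1.7108,  1.2899, -1.94  ]), np.float64(0.0013), np.float64(0.0004)]
0.09 52 (np.float64(2.21), np.float64(0.0177), [0.65, 1.1, -1.5, 2.43, 1.69, 1.3, -1.94])
   follow [array([ 0.6204,  1.0151, -1.4168,  2.4298,  1.7152,  1.1945, -1.9748]), np.float64(0.0075
[... 457 characters left out ...]
28, 0.58, -0.82, 2.42, 1.67, 0.58, -2.06]]
0.2 19 [[0.68, 1.0, -1.49, 2.38, 1.52, 1.17, -1.82], [0.63, 0.87, -1.36, 2.38, 1.51, 1.0, -1.83], [0.35, 0.58, -0.89, 2.39, 1.48, 0.58, -1.86], [-0.19, 0.45, -0.21, 2.41, 1.5, 0.23, -1.93]]
0.3 25 [[0.71, 0.94, -1.49, 2.3, 1.34, 1.12, -1.65], [0.58, 0.69, -1.18, 2.3, 1.23, 0.79, -1.58], [0.4, 0.55, -0.92, 2.31, 1.13, 0.59, -1.49], [-0.39, 0.42, 0.08, 2.34, 0.25, 0.21, -0.66], [-0.67, 0.46, 0.43, 2.36, -0.54, 0.2, 0.13]]
0.5 24 [[0.73, 0.92, -1.49, 2.13, 1.02, 1.19, -1.36], [0.65, 0.72, -1.25, 2.13, 0.87, 0.96, -1.2], [0.46, 0.55, -0.93, 2.14, 0.64, 0.77, -0.99], [-0.2, 0.4, -0.09, 2.17, 0.06, 0.58, -0.43], [-1.01, 0.69, 1.07, 2.2, -0.9, 0.79, 0.57]]
```

```bash
cat > rear.py <<'E'
from fs import *
def rp(rx,rz,th):
    Q=Rn.from_rotvec(yax*th).as_matrix()
    return c2w((rx,0,rz))+Q@(g["p0"]-piv),Q@g["R0"]
def now():
    p,R,_=pose(); th=Rn.from_matrix(R@g["R0"].T).as_rotvec()@yax
    Q=R@g["R0"].T; r=Rc.T@(p-Q@(g["p0"]-piv)-CX[:3])*1000
    print("rear edge carrier",r.round(2),"th",round(th,4),"lid top at x=86:",round(r[2]+4/np.cos(th)+np.tan(th)*(r[0]-86),2)); return r,th
E
python3 - <<'E'
from rear import *
now(); q=q0
for a in [(100,46.5,.13),(100,46.2,.18),(96,46.9,.18),(91,47.8,.18),(86,48.7,.18),(81,49.7,.18),(75,52,.2)]:
    q,e,b,pa=follow(q,*rp(*a),10); print(a,q.round(3),(e*1000).round(2),b.round(4), "top86",a[1]+4+a[2]*(a[0]-86))
E
```

```text
[ 0.516  0.809 -1.177  2.426  1.757  0.926 -2.06 ]
rear edge carrier [9.998e+01 1.000e-02 4.723e+01] th 0.076 lid top at x=86: 52.3
(100, 46.5, 0.13) [ 0.537  0.782 -1.181  2.388  1.643  0.874 -1.945] 0.0 0.0 top86 52.32
(100, 46.2, 0.18) [ 0.556  0.765 -1.188  2.351  1.53   0.845 -1.831] 0.0 0.0 top86 52.720000000000006
(96, 46.9, 0.18) [ 0.553  0.765 -1.189  2.361  1.538  0.847 -1.846] 0.0 0.0 top86 52.699999999999996
(91, 47.8, 0.18) [ 0.55   0.766 -1.19   2.372  1.548  0.849 -1.865] 0.0 0.0 top86 52.699999999999996
(86, 48.7, 0.18) [ 0.546  0.768 -1.191  2.384  1.558  0.852 -1.885] 0.0 0.0 top86 52.7
(81, 49.7, 0.18) [ 0.542  0.769 -1.193  2.395  1.568  0.855 -1.904] 0.0 0.0 top86 52.800000000000004
(75, 52, 0.2) [ 0.547  0.761 -1.2    2.395  1.53   0.847 -1.879] 0.0 0.0 top86 53.8
```

```bash
python3 - <<'E'
from rear import *
a,b=plan(*rp(100,46.3,.13),n=3); a,b=plan(*rp(100,46,.18),p0=a,R0=b,n=2); plan(*rp(80,49.8,.18),p0=a,R0=b,n=4)
E
```

```text
[ 0.516  0.809 -1.177  2.426  1.757  0.926 -2.06 ]
[[0,0.01,-0.06,0.006,0,0],[0,0.01,-0.07,0.005,0,0],[0,0,-0.07,0.006,0,0]]
n 3 max shift 0.07 end err mm [-0.12  0.05  0.08] [ 0.0006 -0.0001 -0.0003]
[[0,0.01,-0.1,0.008,0,0],[0,0.01,-0.1,0.008,0,0]]
n 2 max shift 0.1 end err mm [-0.11  0.06 -0.  ] [ 0.0003 -0.0001 -0.0003]
[[0,-0.2,0,0,0,0],[0,-0.2,0,0,0,0],[0,-0.21,0,0,0,0],[0,-0.2,-0.01,0,0,0]]
n 4 max shift 0.21 end err mm [-0.03  0.06  0.11] [ 0.0003 -0.0001 -0.0003]
```

Call:
move_arm(
  plan=[
    [0,0.01,-0.06,0.006,0,0],
    [0,0.01,-0.07,0.005,0,0],
    [0,0,-0.07,0.006,0,0],
    [0,0.01,-0.1,0.008,0,0],
    [0,0.01,-0.1,0.008,0,0],
  ],
)

```text
clock: 8.8
position: [0.458, 0.054, 0.0762]
tool_rot: [2.822, 0.002, 1.473]
force: [-0.7, 0.5, -1.2]
grip_width: 0.0083
```

```bash
python3 - <<'E'
from rear import *
st();now(); plan(*rp(80,49.8,.18),n=5)
E
```

```text
[ 0.553  0.763 -1.184  2.351  1.528  0.841 -1.83 ]
clk 8.8 [0.458  0.054  0.0762] [[0.098, 0.945, 0.312], [0.995, -0.092, -0.032], [-0.002, 0.314, -0.949]] F [-0.7  0.5 -1.2] grip 0.0083 q [ 0.55  0.76 -1.18  2.35  1.53  0.84 -1.83]
rear edge carrier [1.0009e+02 2.0000e-02 4.5990e+01] th 0.181 lid top at x=86: 52.64
[[0,-0.16,0,0,0,0],[0,-0.17,0,0,0,0],[0,-0.16,0,0,0,0],[0,-0.16,0,0,0,0],[0,-0.17,0,0,0,0]]
n 5 max shift 0.17 end err mm [-0.03  0.06 -0.04] [-0.001  -0.0001 -0.0003]
```

```bash
python3 - <<'E'
from rear import *
im=viewer.grab_frame("wrist")[:,:,::-1]; cv2.imwrite("pics/w5.png",im)
im=viewer.grab_frame("scene")[:,:,::-1]; cv2.imwrite("pics/s5.png",cv2.resize(im[140:290,240:400],None,fx=3.7,fy=3.7,interpolation=cv2.INTER_CUBIC))
E
```

```text
[ 0.553  0.763 -1.184  2.351  1.528  0.841 -1.83 ]
```

View pics/w5.png

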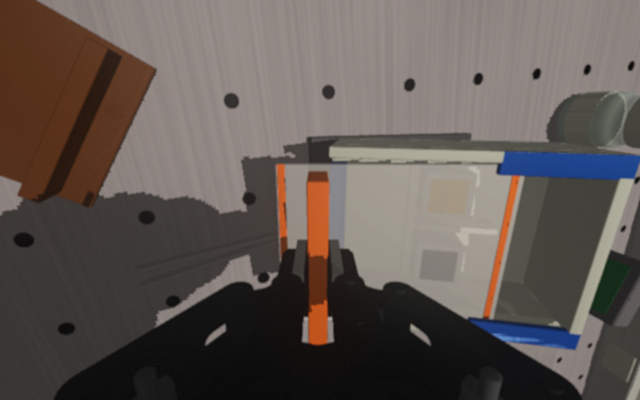

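View pics/s5.png

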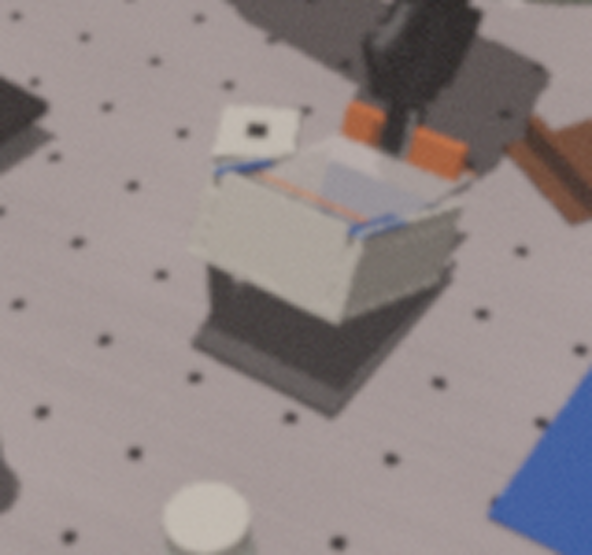

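Call:
move_arm(
  plan=[
    [0,-0.16,0,0,0,0],
    [0,-0.18,0,0,0,0],
    [0,-0.18,0,0,0,0],
    [0,-0.18,0,0,0,0],
    [0,-0.18,0,0,0,0],
  ],
)

```text
clock: 9.4
position: [0.4373, 0.056, 0.0693]
tool_rot: [2.821, 0.001, 1.473]
force: [-0.7, 0.3, -0.8]
grip_width: 0.0089
```

```bash
python3 - <<'E'
from rear import *
st();r,th=now(); q=bot.observe()["qpos"]
p,R,_=pose(); 
for a in [(p+[0,0,.04],rp(80,50,.25)[1]),(p+[.0,0.02,.12],toolR(-.097,.15)),(np.array([.47,.15,.2]),toolR(-.09,0)),(np.array([.5087,.3103,.1]),toolR(-.09,0)),(np.array([.5087,.3103,.012]),toolR(-.09,0))]:
    q,e,b,pa=follow(q,*a,10); print(q.round(2),(e*1000).round(2))
a,b=plan(p+np.array([0,0,.04]),rp(80,50,.25)[1],n=4)
plan(p+np.array([.0,.02,.12]),toolR(-.097,.15),n=5,p0=a,R0=b)
E
```

```text
[ 0.538  0.77  -1.192  2.402  1.574  0.855 -1.917]
clk 9.4 [0.4373 0.056  0.0693] [[0.098, 0.944, 0.314], [0.995, -0.092, -0.032], [-0.001, 0.315, -0.949]] F [-0.7  0.3 -0.8] grip 0.0089 q [ 0.54  0.77 -1.19  2.4   1.57  0.86 -1.92]
rear edge carrier [7.852e+01 3.000e-02 5.000e+01] th 0.1796 lid top at x=86: 52.71
[ 0.62  0.68 -1.27  2.32  1.28  0.83 -1.63] 0.0
[ 0.74  0.62 -1.45  2.17  0.9   0.98 -1.31] 0.0
[ 0.51  0.74 -1.38  1.93  0.79  1.18 -1.27] 0.0
[ 0.07  0.94 -1.17  1.75  0.96  1.14 -1.5 ] 0.0
[ 0.03  1.05 -1.07  1.77  1.09  1.04 -1.57] 0.0
[[0,0.13,-0.38,0.006,0,0],[0,0.12,-0.38,0.005,0,0],[0,0.11,-0.39,0.006,0,0],[0,0.1,-0.38,0.005,0,0]]
n 4 max shift 0.39 end err mm [-0.08  0.06 -0.04] [ 0.0012 -0.0002 -0.0005]
[[0.16,0.15,-0.62,0.006,0,0],[0.16,0.13,-0.63,0.007,0,0],[0.15,0.12,-0.63,0.006,0,0],[0.16,0.11,-0.63,0.007,0,0],[0.16,0.09,-0.64,0.006,0,0]]
n 5 max shift 0.64 end err mm [0.   0.01 0.11] [ 0.0012  0.0015 -0.0006]
```

Call:
move_arm(
  plan=[
    [0,0,-0.4,0,0,0],
    [0,0,-0.4,0,0,0],
    [0,0.1,-0.4,0.006,0,0],
    [0,0.1,-0.4,0.006,0,0],
    [0,0.1,-0.4,0.006,0,0],
  ],
)

```text
clock: 9.9
position: [0.4294, 0.0568, 0.1197]
tool_rot: [2.878, 0.002, 1.473]
force: [-0.5, 0.3, -1.2]
grip_width: 0.0091
```

```bash
python3 - <<'E'
from rear import *
st();p,R,_=pose(); now()
a,b=plan(np.array([.445,.09,.18]),toolR(-.097,.1),n=7)
a,b=plan(np.array([.5087,.3103,.10]),toolR(-.09,0),n=13,p0=a,R0=b)
E
```

```text
[ 0.637  0.648 -1.29   2.345  1.268  0.816 -1.645]
clk 9.9 [0.4294 0.0568 0.1197] [[0.098, 0.961, 0.259], [0.995, -0.094, -0.027], [-0.002, 0.261, -0.965]] F [-0.5  0.3 -1.2] grip 0.0091 q [ 0.64  0.65 -1.29  2.34  1.27  0.82 -1.65]
rear edge carrier [94.02  0.1  92.1 ] th 0.2368 lid top at x=86: 98.15
[[0.2,0.16,-0.31,0.007,0,0],[0.19,0.15,-0.32,0.008,0,0],[0.2,0.14,-0.33,0.007,0,0],[0.2,0.14,-0.32,0.008,0,0],[0.19,0.12,-0.33,0.007,0,0]]
[[0.2,0.12,-0.33,0.008,0,0],[0.2,0.12,-0.33,0.007,0.001,0]]
n 7 max shift 0.33 end err mm [ 0.11  0.04 -0.09] [ 0.0004 -0.0014 -0.0005]
[[0.69,0.1,0.26,0.002,0,0],[0.7,0.11,0.26,0.003,0,0],[0.69,0.11,0.25,0.002,0,-0.001],[0.69,0.11,0.26,0.003,0,0],[0.7,0.11,0.25,0.002,0,0]]
[[0.69,0.12,0.26,0.003,0,0],[0.69,0.11,0.25,0.002,0,0],[0.69,0.12,0.26,0.003,0,0],[0.7,0.13,0.25,0.002,0,-0.001],[0.69,0.12,0.25,0.003,0,0]]
[[0.69,0.13,0.25,0.002,0,0],[0.69,0.13,0.25,0.002,0,0],[0.7,0.13,0.24,0.003,0,0]]
n 13 max shift 0.7 end err mm [0.03 0.09 0.09] [-0.0001 -0.0011 -0.001 ]
```

Call:
move_arm(
  plan=[
    [0.2,0.15,-0.3,0.007,0,0],
    [0.2,0.15,-0.35,0.008,0,0],
    [0.2,0.15,-0.35,0.007,0,0],
    [0.2,0.15,-0.35,0.008,0,0],
    [0.2,0.1,-0.35,0.007,0,0],
  ],
)

```text
clock: 10.4
position: [0.4399, 0.081, 0.1649]
tool_rot: [2.995, 0.002, 1.473]
force: [-0.6, -0.5, -0.9]
grip_width: 0.0091
```

Call:
move_arm(
  plan=[
    [0.25,0.1,-0.3,0.007,0,0],
    [0.4,0.1,-0.3,0.007,0,0],
    [0.6,0.1,0,0.003,0,0],
    [0.7,0.1,0,0.003,0,0],
    [0.7,0.1,0,0.003,0,0],
  ],
)

```text
clock: 10.9
position: [0.4568, 0.1462, 0.1805]
tool_rot: [3.066, 0.002, 1.472]
force: [-0.5, 0.1, -0.2]
grip_width: 0.0089
```

```bash
python3 - <<'E'
from rear import *
st()
a,b=plan(np.array([.5087,.3103,.08]),toolR(-.092,0),n=10)
E
```

```text
[ 0.499  0.694 -1.356  2.037  0.869  1.07  -1.37 ]
clk 10.9 [0.4568 0.1462 0.1805] [[0.098, 0.992, 0.075], [0.995, -0.098, -0.01], [-0.002, 0.075, -0.997]] F [-0.5  0.1 -0.2] grip 0.0089 q [ 0.5   0.69 -1.36  2.04  0.87  1.07 -1.37]
[[0.67,0.11,0.41,0.002,0,0],[0.68,0.12,0.41,0.003,0,0],[0.67,0.11,0.41,0.002,0,-0.001],[0.68,0.13,0.41,0.003,0,0],[0.67,0.12,0.4,0.002,0,0]]
[[0.68,0.13,0.41,0.002,0,0],[0.67,0.13,0.4,0.003,0.001,0],[0.67,0.14,0.41,0.002,0,-0.001],[0.68,0.14,0.4,0.003,0,0],[0.67,0.14,0.41,0.002,0,0]]
n 10 max shift 0.68 end err mm [-0.06  0.05 -0.09] [ 0.0001 -0.0006 -0.0001]
```

Call:
move_arm(
  plan=[
    [0.7,0.1,0.3,0.002,0,0],
    [0.7,0.1,0.4,0.003,0,0],
    [0.7,0.1,0.4,0.002,0,-0.001],
    [0.7,0.15,0.4,0.003,0,0],
    [0.7,0.1,0.4,0.002,0,0],
  ],
)

```text
clock: 11.4
position: [0.4818, 0.2318, 0.1333]
tool_rot: [3.104, 0.002, 1.476]
force: [0.4, -0.4, 0.2]
grip_width: 0.0086
```

Call:
move_arm(
  plan=[
    [0.7,0.15,0.4,0.002,0,0],
    [0.7,0.15,0.4,0.003,0.001,0],
    [0.7,0.15,0.4,0.002,0,-0.001],
    [0.6,0.15,0.4,0.003,0,0],
    [0,0,0,0.002,0,0],
  ],
)

```text
clock: 11.9
position: [0.5035, 0.2984, 0.0931]
tool_rot: [-3.14, -0.001, 1.481]
force: [-0.7, 0.0, -0.8]
grip_width: 0.0084
```

```bash
python3 - <<'E'
from rear import *
st(); p,R,_=pose()
a,b=plan(np.array([.5087,.3103,.04]),toolR(-.092,0))
im=viewer.grab_frame("top")[:,:,::-1]; cv2.imwrite("pics/t6.png",cv2.resize(im[140:280,160:360],None,fx=4,fy=4,interpolation=cv2.INTER_CUBIC))
im=viewer.grab_frame("scene")[:,:,::-1]; cv2.imwrite("pics/s6.png",cv2.resize(im[130:320,280:520],None,fx=3,fy=3,interpolation=cv2.INTER_CUBIC))
im=viewer.grab_frame("wrist")[:,:,::-1]; cv2.imwrite("pics/w6.png",im)
E
```

```text
[ 0.089  0.942 -1.163  1.778  0.968  1.12  -1.502]
clk 11.9 [0.5035 0.2984 0.0931] [[0.09, 0.996, -0.001], [0.996, -0.09, 0.001], [0.001, -0.001, -1.0]] F [-0.7  0.  -0.8] grip 0.0084 q [ 0.09  0.94 -1.16  1.78  0.97  1.12 -1.5 ]
[[0.16,0.06,0.71,0,0,0],[0.17,0.05,0.71,0,0,0],[0.16,0.06,0.7,0,0,0.001]]
n 3 max shift 0.71 end err mm [ 0.07 -0.01  0.12] [-0.0012 -0.0012 -0.0014]
```

View pics/t6.png

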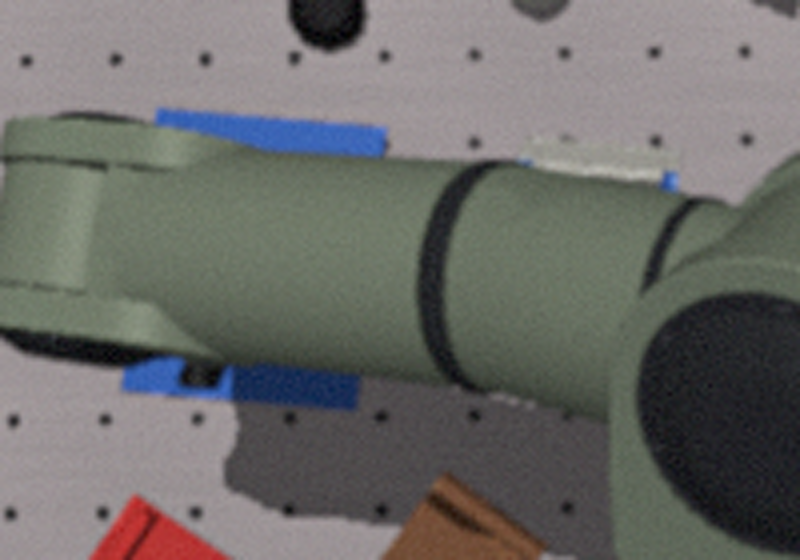

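View pics/w6.png

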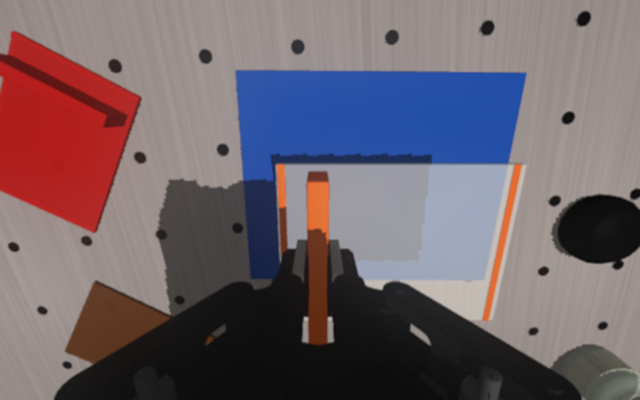

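View pics/s6.png

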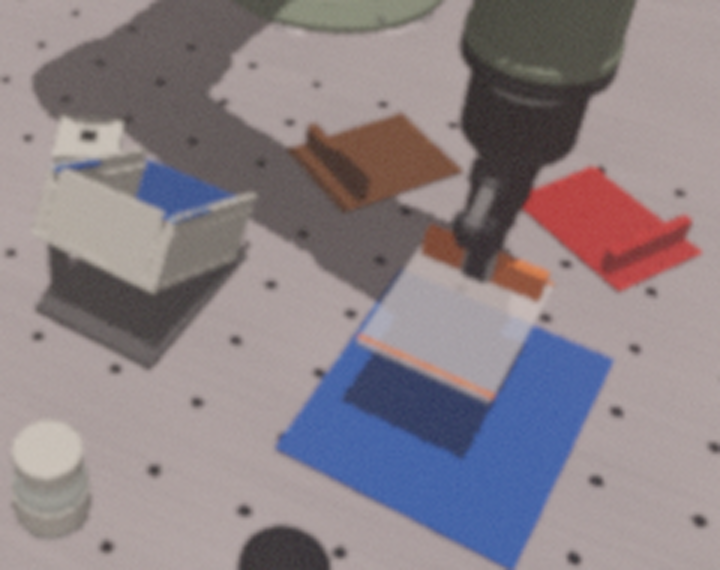

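```bash
python3 - <<'E'
from rear import *
c=viewer.camera_info("wrist"); X=onz(c,[(237,71),(526,72),(251,278)],.004); print(X.round(4))
a,b=X[0][:2],X[1][:2]; d=(b-a)/np.linalg.norm(b-a); nrm=np.array([d[1],-d[0]]); print("len",np.linalg.norm(b-a),"yaw",np.arctan2(d[1],d[0]),"centre",(a+b)/2+.09*nrm)
p,R,_=pose()
for v in [(.0485,.108,.003),(.0485,.108,.007),(.0485,-.022,.003),(-.0485,.108,.003)]: print(proj(c,p+R@np.array(v)).round(1))
E
```

```text
[ 0.093  0.939 -1.164  1.78   0.967  1.12  -1.501]
[[0.453  0.4062 0.004 ]
 [0.6703 0.3859 0.004 ]
 [0.4349 0.2288 0.004 ]]
len 0.2182114765846215 yaw -0.0933639202048558 centre [0.55325725 0.30646366]
[[525.9 166.2]]
[[520.7 164.8]]
[[275.3 166.1]]
[[491.7 320.8]]
```

```bash
python3 - <<'E'
from rear import *
print((Rc.T@(g["p0"]-CX[:3])*1000).round(2))
a,b=plan(np.array([.5092,.3104,.03]),toolR(-.092,0),n=4)
E
```

```text
[ 0.093  0.939 -1.164  1.78   0.967  1.12  -1.501]
[28.38 -0.77 53.03]
[[0.14,0.04,0.64,0,0,0],[0.14,0.04,0.65,0,0,0],[0.15,0.04,0.64,0,0,0],[0.14,0.04,0.65,0,0,0]]
n 4 max shift 0.65 end err mm [ 0.06  0.03 -0.07] [ 0.0004 -0.001   0.0003]
```

Call:
move_arm(
  plan=[
    [0.15,0.05,0.5,0,0,0],
    [0.15,0.05,0.6,0,0,0],
    [0.15,0.05,0.6,0,0,0],
    [0.15,0,0.5,0,0,0],
    [0,0,0.2,0,0,0],
  ],
)

```text
clock: 12.55
position: [0.5087, 0.312, 0.0327]
tool_rot: [-3.141, -0.001, 1.48]
force: [0.2, -0.3, -0.9]
grip_width: 0.0089
```

```bash
python3 - <<'E'
from rear import *
st()
a,b=plan(np.array([.5092,.3104,.013]),toolR(-.092,0),n=4)
E
```

```text
[ 0.032  1.027 -1.092  1.768  1.054  1.06  -1.554]
clk 12.55 [0.5087 0.312  0.0327] [[0.091, 0.996, -0.001], [0.996, -0.091, 0.001], [0.001, -0.001, -1.0]] F [ 0.2 -0.3 -0.9] grip 0.0089 q [ 0.03  1.03 -1.09  1.77  1.05  1.06 -1.55]
[[-0.02,0.01,0.2,0,0,0],[-0.01,0,0.19,0,0,0],[-0.02,0.01,0.2,0,0,0],[-0.01,0.01,0.2,0,0,0]]
n 4 max shift 0.2 end err mm [ 0.04  0.03 -0.1 ] [-0.0011 -0.0009  0.001 ]
```

Call:
move_arm(
  plan=[
    [-0.02,0,0.2,0,0,0],
    [-0.02,0,0.2,0,0,0],
    [-0.02,0,0.2,0,0,0],
    [-0.02,0,0.15,0,0,0],
    [0,0,0,0,0,0],
  ],
)

```text
clock: 13.05
position: [0.5092, 0.3094, 0.0154]
tool_rot: [3.141, -0.001, 1.479]
force: [0.1, -0.0, -1.0]
grip_width: 0.009
```

```bash
python3 -c "
from h import *
st()"
```

```text
clk 13.05 [0.5092 0.3094 0.0154] [[0.092, 0.996, 0.0], [0.996, -0.092, 0.001], [0.001, 0.0, -1.0]] F [ 0.1 -0.  -1. ] grip 0.009 q [ 0.03  1.05 -1.07  1.77  1.08  1.04 -1.57]
```

Call:
move_arm(
  plan=[
    [0,0,0.05,0,0,0],
    [0,0,0.04,0,0,0],
    [0,0,0.03,0,0,0],
  ],
)

```text
clock: 13.35
position: [0.5093, 0.3097, 0.0128]
tool_rot: [3.141, -0.002, 1.479]
force: [-0.2, 0.3, -0.4]
grip_width: 0.0089
```

Call:
move_arm(
  plan=[
    [0,0,0.02,0,0,0],
    [0,0,0,0,0,0],
  ],
)

```text
clock: 13.55
position: [0.5092, 0.3097, 0.0122]
tool_rot: [3.141, -0.002, 1.479]
force: [0.1, -0.1, -1.5]
grip_width: 0.0089
```

Call:
move_arm(
  plan=[
    [0,0,0.02,0,0,0],
    [0,0,0,0,0,0],
  ],
)

```text
clock: 13.75
position: [0.5092, 0.3097, 0.0117]
tool_rot: [3.141, -0.002, 1.479]
force: [0.5, 0.7, -1.7]
grip_width: 0.0086
```

Call:
move_arm(
  plan=[
    [0,0,0.02,0,0,0],
    [0,0,0,0,0,0],
  ],
)

```text
clock: 13.95
position: [0.5092, 0.3097, 0.0112]
tool_rot: [3.141, -0.002, 1.479]
force: [-0.5, -0.3, -2.0]
grip_width: 0.0087
```

Call:
move_arm(
  plan=[
    [0,0,0.03,0,0,0],
    [0,0,0,0,0,0],
  ],
)

```text
clock: 14.15
position: [0.5092, 0.3097, 0.0105]
tool_rot: [3.141, -0.002, 1.479]
force: [0.4, -0.3, 0.0]
grip_width: 0.0088
```

```bash
python3 - <<'E'
from h import *
st()
im=viewer.grab_frame("scene")[:,:,::-1]; cv2.imwrite("pics/s7.png",cv2.resize(im[190:320,360:500],None,fx=5,fy=4.5,interpolation=cv2.INTER_CUBIC))
im=viewer.grab_frame("wrist")[:,:,::-1]; cv2.imwrite("pics/w7.png",im)
E
```

```text
clk 14.15 [0.5092 0.3097 0.0105] [[0.092, 0.996, 0.001], [0.996, -0.092, 0.002], [0.002, 0.001, -1.0]] F [ 0.4 -0.3  0. ] grip 0.0088 q [ 0.02  1.05 -1.07  1.77  1.09  1.03 -1.57]
```

View pics/s7.png

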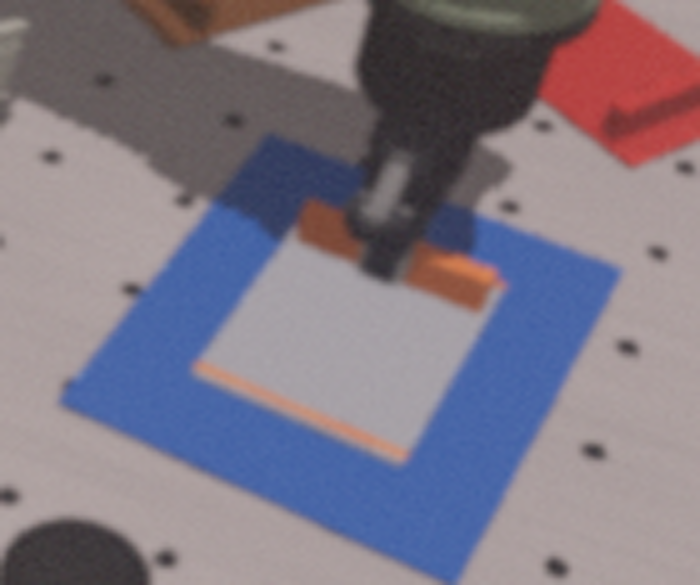

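View pics/w7.png

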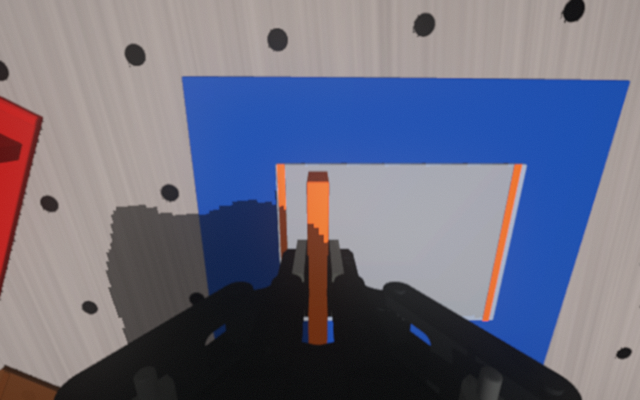

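Call:
move_arm(
  plan=[
    [0,0,0.03,0,0,0],
    [0,0,0,0,0,0],
  ],
)

```text
clock: 14.45
position: [0.5092, 0.3097, 0.0104]
tool_rot: [3.141, -0.001, 1.479]
force: [-2.3, -3.9, 12.5]
grip_width: 0.0087
```

Call:
move_arm(
  plan=[
    [0,0,0.02,0,0,0],
    [0,0,0,0,0,0],
  ],
)

```text
clock: 14.65
position: [0.5093, 0.3098, 0.0104]
tool_rot: [3.14, -0.001, 1.479]
force: [-4.6, -6.1, 21.4]
grip_width: 0.0089
```

Firm contact. Back off a hair and release.

Call:
move_arm(
  plan=[
    [0,0,-0.03,0,0,0],
    [0,0,-0.01,0,0,0],
  ],
)

```text
clock: 14.85
position: [0.5093, 0.3097, 0.0104]
tool_rot: [3.141, -0.002, 1.479]
force: [0.1, -0.5, 1.4]
grip_width: 0.0088
```

Call:
move_arm(
  plan=[
    [0,0,0,0,0,0],
    [0,0,0,0,0,0],
    [0,0,0,0,0,0],
    [0,0,0,0,0,0],
  ],
  claw=-0.2,
)

```text
clock: 15.25
position: [0.5092, 0.3097, 0.0102]
tool_rot: [3.141, -0.001, 1.479]
force: [-0.5, 0.0, -0.1]
grip_width: 0.0511
```

Call:
move_arm(
  plan=[
    [0,0,-0.3,0,0,0],
    [0,0,-0.5,0,0,0],
    [0,0,-0.8,0,0,0],
    [0,0,-0.9,0,0,0],
    [0,0,-0.9,0,0,0],
  ],
)

```text
clock: 15.75
position: [0.5092, 0.3098, 0.0978]
tool_rot: [3.14, -0.002, 1.479]
force: [-0.7, 0.5, -0.3]
grip_width: 0.0512
```

```bash
python3 - <<'E'
from wp import *
st(); q=bot.observe()["qpos"]
im=viewer.grab_frame("wrist")[:,:,::-1]; cv2.imwrite("pics/w8.png",im)
p,R=blockpose(13.5); n=R[:,2]
P1=np.array([.47,.12,.24])
for a in [(P1,toolR(-.09,.25)),(p-.1*n,R),(p,R),(p-.06*n,R),(np.array([.5,0,.22]),toolR(-.097,.1)),(np.array([.549,-.3035,.12]),toolR(-.097,0)),(np.array([.549,-.3035,.05]),toolR(-.097,0))]:
    q,e,b,pa=follow(q,*a,15); print(a[0].round(3),q.round(2),(e*1000).round(2))
a,b=plan(P1,toolR(-.097,.25),n=10); plan(p-.1*n,R,n=5,p0=a,R0=b)
E
```

```text
clk 15.75 [0.5092 0.3098 0.0978] [[0.091, 0.996, 0.001], [0.996, -0.091, 0.002], [0.002, 0.001, -1.0]] F [-0.7  0.5 -0.3] grip 0.0512 q [ 0.07  0.94 -1.16  1.75  0.96  1.13 -1.5 ]
[0.47 0.12 0.24] [ 0.66  0.53 -1.46  2.09  0.89  1.   -1.33] 0.0
[0.507 0.074 0.148] [ 0.52  0.6  -1.19  2.32  1.56  0.81 -1.9 ] 0.0
[0.555 0.069 0.06 ] [ 0.43  0.85 -1.05  2.26  1.84  0.89 -2.01] 0.0
[0.526 0.072 0.113] [ 0.47  0.71 -1.13  2.3   1.68  0.85 -1.96] 0.0
[0.5  0.   0.22] [ 0.84  0.63 -1.36  1.97  0.78  1.07 -0.95] 0.0
[ 0.549 -0.304  0.12 ] [ 1.1   0.95 -1.17  1.65  0.93  1.2  -0.39] 0.0
[ 0.549 -0.304  0.05 ] [ 1.07  1.03 -1.1   1.68  1.02  1.11 -0.44] 0.0
[[-0.77,-0.09,-0.56,-0.008,0,0],[-0.78,-0.07,-0.56,-0.008,0,0],[-0.77,-0.06,-0.56,-0.008,-0.001,0],[-0.77,-0.05,-0.56,-0.007,0,0.001],[-0.78,-0.03,-0.57,-0.008,0,0]]
[[-0.77,-0.01,-0.56,-0.008,0,0],[-0.78,0,-0.56,-0.008,0,0],[-0.77,0.01,-0.57,-0.008,0,0],[-0.77,0.02,-0.56,-0.008,-0.001,0],[-0.78,0.04,-0.56,-0.007,0,0.001]]
n 10 max shift 0.78 end err mm [-0.12  0.04  0.03] [-0.0011  0.0009 -0.0012]
[[-0.34,0.14,0.8,-0.016,0,0],[-0.33,0.1,0.8,-0.016,0,0],[-0.34,0.06,0.81,-0.016,0,0],[-0.34,0.01,0.81,-0.016,0,0],[-0.33,-0.02,0.81,-0.016,0,0]]
n 5 max shift 0.81 end err mm [-0.02  0.1  -0.  ] [ 0.0002  0.0012 -0.0009]
```

View pics/w8.png

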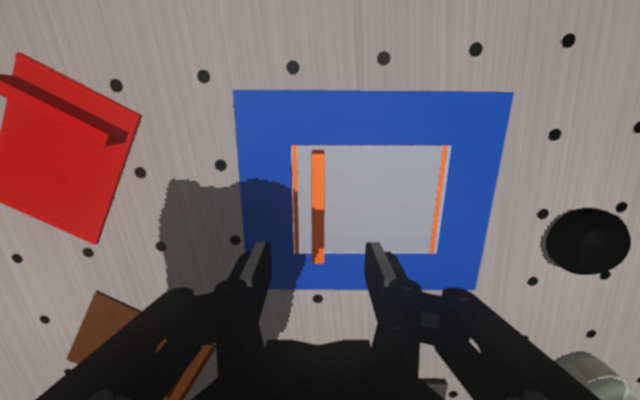

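Call:
move_arm(
  plan=[
    [-0.7,-0.1,-0.6,-0.008,0,0],
    [-0.8,-0.05,-0.6,-0.008,0,0],
    [-0.8,-0.05,-0.55,-0.008,-0.001,0],
    [-0.75,-0.05,-0.55,-0.007,0,0.001],
    [-0.8,-0.05,-0.55,-0.008,0,0],
  ],
)

```text
clock: 16.3
position: [0.4892, 0.2143, 0.1678]
tool_rot: [3.016, 0.001, 1.476]
force: [-0.8, 0.4, 1.0]
grip_width: 0.051
```

Call:
move_arm(
  plan=[
    [-0.8,0,-0.55,-0.008,0,0],
    [-0.8,0,-0.55,-0.008,0,0],
    [-0.8,0,-0.55,-0.008,0,0],
    [-0.75,0,-0.55,-0.008,-0.001,0],
    [-0.75,0.05,-0.5,-0.007,0,0.001],
  ],
)

```text
clock: 16.8
position: [0.4692, 0.1184, 0.2344]
tool_rot: [2.894, 0.005, 1.473]
force: [-0.6, 0.4, 0.3]
grip_width: 0.0514
```

```bash
python3 - <<'E'
from wp import *
st()
p,R=blockpose(13.5); n=R[:,2]
plan(p-.1*n,R,n=6)
E
```

```text
clk 16.8 [0.4692 0.1184 0.2344] [[0.098, 0.965, 0.244], [0.995, -0.094, -0.029], [-0.005, 0.245, -0.969]] F [-0.6  0.4  0.3] grip 0.0514 q [ 0.64  0.52 -1.43  2.09  0.89  0.98 -1.34]
[[-0.27,0.13,0.63,-0.013,0,0],[-0.26,0.1,0.64,-0.014,0.001,0],[-0.27,0.08,0.63,-0.013,0,0],[-0.27,0.04,0.65,-0.014,0,0],[-0.27,0.03,0.64,-0.013,0,0]]
[[-0.27,-0.01,0.64,-0.013,0.001,0]]
n 6 max shift 0.65 end err mm [-0.   -0.05  0.01] [-0.0009 -0.0013  0.0009]
```

Call:
move_arm(
  plan=[
    [-0.25,0.1,0.65,-0.013,0,0],
    [-0.25,0.1,0.65,-0.014,0.001,0],
    [-0.25,0.1,0.65,-0.013,0,0],
    [-0.25,0.05,0.65,-0.014,0,0],
    [-0.25,0.05,0.65,-0.013,0,0],
  ],
)

```text
clock: 17.3
position: [0.5027, 0.0839, 0.1603]
tool_rot: [2.682, 0.001, 1.473]
force: [0.4, -0.0, 0.0]
grip_width: 0.0517
```

Call:
move_arm(
  plan=[
    [-0.3,0,0.55,-0.013,0.001,0],
    [0,0,0,0,0,0],
  ],
)

```text
clock: 17.5
position: [0.507, 0.0753, 0.1466]
tool_rot: [2.644, -0.0, 1.475]
force: [0.1, 0.3, 0.4]
grip_width: 0.0512
```

```bash
python3 - <<'E'
from wp import *
import pickle
st()
p,R=blockpose(13.5); n=R[:,2]
plan(p-.1*n,R,n=1)
c=viewer.camera_info("wrist"); im=viewer.grab_frame("wrist")[:,:,::-1].copy(); cv2.imwrite("pics/w9.png",im)
pickle.dump(c,open("pics/w9.pkl","wb"))
o=np.array([proj(c,c2w(v))[0] for v in [(56,39,31),(86,39,31),(86,9,31),(56,9,31),(0,56,58),(145,56,58),(56,0,13),(71,24,31)]]); print(o.round(1).tolist())
b=cv2.resize(im[100:300,200:460],None,fx=3,fy=3,interpolation=cv2.INTER_CUBIC)
for u,v in o: cv2.circle(b,(int((u-200+.5)*3),int((v-100+.5)*3)),3,(0,255,0),1)
cv2.imwrite("pics/w9c.png",b)
E
```

```text
clk 17.5 [0.507  0.0753 0.1466] [[0.096, 0.875, 0.475], [0.995, -0.085, -0.045], [0.0, 0.477, -0.879]] F [0.1 0.3 0.4] grip 0.0512 q [ 0.49  0.59 -1.15  2.32  1.56  0.78 -1.9 ]
[[-0.05,0.02,-0.03,-0.001,0,0]]
n 1 max shift 0.05 end err mm [-0.06 -0.02 -0.11] [ 0.0003 -0.0007  0.0005]
[[300.2, 190.4], [336.9, 190.4], [336.1, 224.6], [300.8, 224.5], [218.6, 177.3], [423.0, 177.6], [302.1, 226.2], [318.5, 207.8]]
```

View pics/w9c.png

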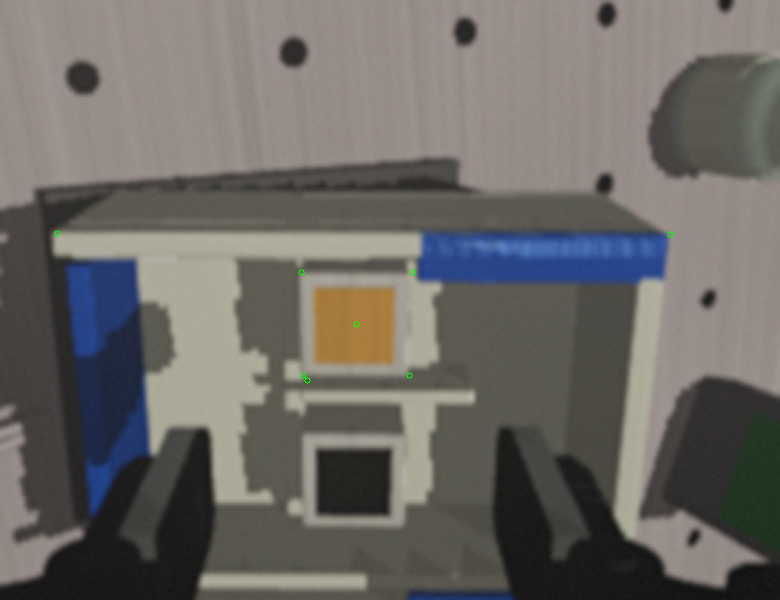

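```bash
python3 - <<'E'
from wp import *
p,R=blockpose(14); n=R[:,2]
a,b=plan(p-.03*n,R,n=5)
plan(p,R,n=5,p0=a,R0=b)
E
```

```text
[[-0.02,0,0.55,0,0,0],[-0.01,0,0.56,0,0,0],[-0.02,0.01,0.55,-0.001,0,0],[-0.02,0,0.56,0,0,0],[-0.01,0,0.55,0,0,0]]
n 5 max shift 0.56 end err mm [0.03 0.12 0.06] [-0.0006 -0.0014  0.0003]
[[0,0,0.24,0,0,0],[0,0,0.24,0,0,0],[0,0,0.24,0,0,0],[-0.01,0,0.24,0,0,0],[0,0,0.24,0,0,0]]
n 5 max shift 0.24 end err mm [-0.   -0.09  0.05] [-0.0006 -0.0014  0.0003]
```

Call:
move_arm(
  plan=[
    [-0.02,0,0.55,0,0,0],
    [-0.02,0,0.55,0,0,0],
    [-0.02,0.01,0.55,0,0,0],
    [-0.02,0,0.55,0,0,0],
    [0,0,0.5,0,0,0],
  ],
)

```text
clock: 18.05
position: [0.5407, 0.0712, 0.0888]
tool_rot: [2.644, -0.002, 1.473]
force: [0.2, 0.6, -0.1]
grip_width: 0.0515
```

```bash
python3 - <<'E'
from wp import *
st()
p,R=blockpose(14); n=R[:,2]
plan(p,R,n=5)
E
```

```text
clk 18.05 [0.5407 0.0712 0.0888] [[0.097, 0.875, 0.475], [0.995, -0.086, -0.045], [0.002, 0.477, -0.879]] F [ 0.2  0.6 -0.1] grip 0.0515 q [ 0.43  0.76 -1.06  2.28  1.75  0.84 -1.99]
[[0,-0.01,0.25,0,0,0],[-0.01,-0.01,0.26,0,0,0],[0,-0.01,0.25,0,0,0],[-0.01,-0.01,0.25,-0.001,0,0],[0,-0.02,0.26,0,0,0]]
n 5 max shift 0.26 end err mm [-0.06 -0.01 -0.13] [ 0.0006 -0.0015 -0.0012]
```

Call:
move_arm(
  plan=[
    [0,-0.01,0.25,0,0,0],
    [-0.01,-0.01,0.25,0,0,0],
    [0,-0.01,0.25,0,0,0],
    [-0.01,-0.01,0.25,0,0,0],
    [0,-0.01,0.2,0,0,0],
  ],
)

```text
clock: 18.55
position: [0.553, 0.0692, 0.0606]
tool_rot: [2.645, -0.002, 1.474]
force: [-0.1, 0.2, -0.2]
grip_width: 0.0514
```

```bash
python3 - <<'E'
from wp import *
st()
print("TCP in carrier",(Rc.T@(pose()[0]-CX[:3])*1000).round(1))
im=viewer.grab_frame("wrist")[:,:,::-1]; cv2.imwrite("pics/w10.png",im)
E
```

```text
clk 18.55 [0.553  0.0692 0.0606] [[0.096, 0.875, 0.475], [0.995, -0.086, -0.044], [0.002, 0.477, -0.879]] F [-0.1  0.2 -0.2] grip 0.0514 q [ 0.41  0.83 -1.02  2.26  1.83  0.87 -2.02]
TCP in carrier [69.9 23.6 14.9]
```

View pics/w10.png

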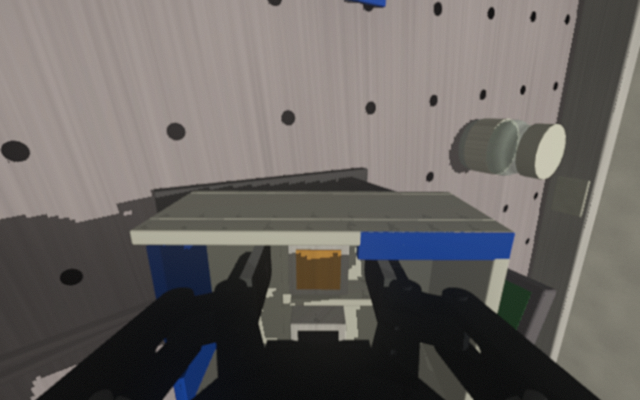

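Call:
move_arm(
  plan=[
    [0,0.03,0.02,0,0,0],
    [0,0,0,0,0,0],
  ],
)

```text
clock: 18.8
position: [0.5537, 0.0693, 0.0609]
tool_rot: [2.645, -0.002, 1.475]
force: [0.1, 0.3, 0.2]
grip_width: 0.0512
```

Call:
move_arm(
  plan=[
    [0,0,0,0,0,0],
    [0,0,0,0,0,0],
    [0,0,0,0,0,0],
    [0,0,0,0,0,0],
  ],
  claw=1,
  force=60,
)

```text
clock: 19.2
position: [0.5536, 0.0692, 0.0612]
tool_rot: [2.644, -0.002, 1.475]
force: [-6.0, -1.7, 8.6]
grip_width: 0.0289
```

```bash
python3 - <<'E'
from wp import *
st()
print("TCP in carrier",(Rc.T@(pose()[0]-CX[:3])*1000).round(1))
E
```

```text
clk 19.2 [0.5536 0.0692 0.0612] [[0.096, 0.875, 0.475], [0.995, -0.085, -0.044], [0.002, 0.477, -0.879]] F [-6.  -1.7  8.6] grip 0.0289 q [ 0.41  0.83 -1.02  2.26  1.83  0.86 -2.02]
TCP in carrier [70.7 23.7 15.2]
```

Call:
move_arm(
  plan=[
    [0,0,-0.1,0,0,0],
    [0,0,-0.2,0,0,0],
    [0,0,-0.4,0,0,0],
    [0,0,-0.6,0,0,0],
    [0,0,-0.6,0,0,0],
  ],
)

```text
clock: 19.7
position: [0.5305, 0.0715, 0.1034]
tool_rot: [2.645, -0.002, 1.475]
force: [0.2, 0.2, -0.7]
grip_width: 0.0287
```

Call:
move_arm(
  plan=[
    [0,0,-0.6,0,0,0],
    [0,0,-0.6,0,0,0],
    [0,0,-0.4,0,0,0],
  ],
)

```text
clock: 20.0
position: [0.5115, 0.0732, 0.139]
tool_rot: [2.644, -0.002, 1.475]
force: [-0.4, -0.7, -1.2]
grip_width: 0.0285
```

```bash
python3 - <<'E'
from wp import *
st(); q=bot.observe()["qpos"]
im=viewer.grab_frame("wrist")[:,:,::-1]; cv2.imwrite("pics/w11.png",im)
T=[(np.array([.5,.0,.23]),toolR(-.097,.2)),(np.array([.549,-.3035,.13]),toolR(-.097,0)),(np.array([.549,-.3035,.05]),toolR(-.097,0))]
for a in T:
    q,e,b,pa=follow(q,*a,15); print(q.round(2),(e*1000).round(2))
a,b=plan(*T[0],n=6); plan(*T[1],n=14,p0=a,R0=b)
E
```

```text
clk 20.0 [0.5115 0.0732 0.139 ] [[0.096, 0.874, 0.476], [0.995, -0.085, -0.044], [0.002, 0.478, -0.879]] F [-0.4 -0.7 -1.2] grip 0.0285 q [ 0.48  0.61 -1.13  2.32  1.59  0.78 -1.92]
[ 0.88  0.55 -1.37  2.04  0.81  0.95 -0.98] 0.0
[ 1.09  0.92 -1.15  1.64  0.9   1.2  -0.37] 0.0
[ 1.06  1.02 -1.08  1.68  1.    1.1  -0.43] 0.0
[[-0.49,0.26,-0.54,0.016,0,0],[-0.5,0.24,-0.56,0.016,0,0],[-0.49,0.2,-0.56,0.016,0,0],[-0.49,0.18,-0.58,0.015,0,0],[-0.5,0.15,-0.58,0.016,-0.001,0]]
[[-0.49,0.12,-0.59,0.016,0,0]]
n 6 max shift 0.59 end err mm [-0.07  0.08 -0.  ] [0.0004 0.0012 0.001 ]
[[-0.85,0.16,0.33,0.005,0,0],[-0.85,0.17,0.32,0.004,0,0],[-0.85,0.17,0.32,0.005,0,0],[-0.85,0.17,0.32,0.004,0,0],[-0.85,0.18,0.31,0.005,0,0]]
[[-0.85,0.19,0.32,0.004,0,0],[-0.85,0.19,0.31,0.005,0,0],[-0.85,0.19,0.3,0.004,0,0],[-0.85,0.2,0.31,0.005,0,0],[-0.84,0.2,0.3,0.005,0,0]]
[[-0.85,0.2,0.3,0.004,0,0],[-0.85,0.21,0.3,0.005,0,0],[-0.85,0.22,0.29,0.004,0,0],[-0.85,0.22,0.29,0.005,0,0]]
n 14 max shift 0.85 end err mm [0.05 0.06 0.01] [-0.0007  0.0014  0.0007]
```

View pics/w11.png

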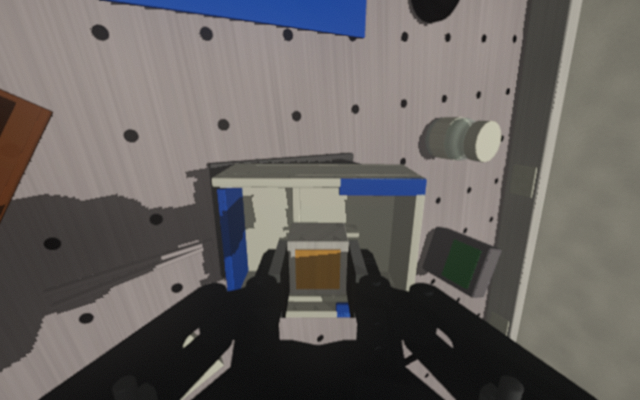

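Call:
move_arm(
  plan=[
    [0,0.25,-0.6,0.016,0,0],
    [-0.5,0.25,-0.6,0.016,0,0],
    [-0.5,0.2,-0.6,0.016,0,0],
    [-0.5,0.2,-0.6,0.015,0,0],
    [-0.5,0.15,-0.6,0.016,0,0],
  ],
)

```text
clock: 20.55
position: [0.5019, 0.0233, 0.2181]
tool_rot: [2.894, -0.002, 1.475]
force: [-0.1, 0.2, -0.5]
grip_width: 0.0288
```

Call:
move_arm(
  plan=[
    [-0.7,0.15,0,0.01,0,0],
    [-0.85,0.15,0,0.006,0,0],
    [-0.85,0.15,0.2,0.005,0,0],
    [-0.85,0.15,0.3,0.005,0,0],
    [-0.85,0.2,0.3,0.005,0,0],
  ],
)

```text
clock: 21.05
position: [0.5154, -0.0816, 0.2009]
tool_rot: [2.991, -0.002, 1.474]
force: [0.4, 0.5, -0.8]
grip_width: 0.0287
```

```bash
python3 - <<'E'
from wp import *
st()
plan(np.array([.549,-.3035,.13]),toolR(-.097,0),n=11)
E
```

```text
clk 21.05 [ 0.5154 -0.0816  0.2009] [[0.096, 0.984, 0.15], [0.995, -0.095, -0.013], [0.002, 0.15, -0.989]] F [ 0.4  0.5 -0.8] grip 0.0287 q [ 0.96  0.64 -1.29  1.98  0.83  0.97 -0.81]
[[-0.79,0.16,0.28,0.004,0,0],[-0.79,0.16,0.29,0.005,0,0],[-0.8,0.17,0.27,0.004,0,0],[-0.79,0.17,0.28,0.004,0,0],[-0.79,0.17,0.28,0.005,0,0]]
[[-0.79,0.18,0.27,0.004,0,0],[-0.79,0.18,0.27,0.005,0,0],[-0.79,0.18,0.26,0.004,0,0],[-0.8,0.19,0.27,0.004,0,0],[-0.79,0.19,0.26,0.005,0,0]]
[[-0.79,0.2,0.26,0.004,-0.001,0]]
n 11 max shift 0.8 end err mm [-0.01  0.01  0.02] [-0.0001  0.0015  0.0007]
```

Call:
move_arm(
  plan=[
    [-0.85,0.15,0.3,0.004,0,0],
    [-0.85,0.15,0.3,0.005,0,0],
    [-0.85,0.2,0.3,0.005,0,0],
    [-0.85,0.2,0.3,0.005,0,0],
    [-0.85,0.2,0.3,0.005,0,0],
  ],
)

```text
clock: 21.55
position: [0.5321, -0.1898, 0.1661]
tool_rot: [3.066, -0.002, 1.475]
force: [0.6, 0.3, -0.4]
grip_width: 0.0291
```

Call:
move_arm(
  plan=[
    [-0.85,0.2,0.25,0.005,0,0],
    [-0.85,0.2,0.25,0.005,0,0],
    [-0.85,0.2,0.25,0.005,0,0],
    [-0.85,0.2,0.25,0.005,0,0],
    [0,0,0,0.002,0,0],
  ],
)

```text
clock: 22.05
position: [0.5447, -0.2782, 0.1411]
tool_rot: [3.137, -0.002, 1.471]
force: [-0.8, 0.1, -1.1]
grip_width: 0.0285
```

```bash
python3 - <<'E'
from wp import *
st()
im=viewer.grab_frame("wrist")[:,:,::-1]; cv2.imwrite("pics/w12.png",im)
c=viewer.camera_info("wrist")
hsv=cv2.cvtColor(im.copy(),cv2.COLOR_BGR2HSV); m=cv2.inRange(hsv,(10,5,150),(40,90,255))
n,l,s,ce=cv2.connectedComponentsWithStats(m)
for i in range(1,n):
    if s[i,4]>300: print(s[i],ce[i])
plan(np.array([.549,-.3035,.07]),toolR(-.092,0))
E
```

```text
clk 22.05 [ 0.5447 -0.2782  0.1411] [[0.1, 0.995, 0.005], [0.995, -0.1, 0.001], [0.002, 0.005, -1.0]] F [-0.8  0.1 -1.1] grip 0.0285 q [ 1.08  0.88 -1.15  1.68  0.87  1.17 -0.41]
[  63    0  153  145 5387] [134.00129942  36.40059402]
[234   0  41  42 325] [251.90153846  18.10153846]
[425   0  33  57 400] [439.755  27.865]
[477   0  51  77 601] [507.85191348  32.27787022]
[523   0  39  32 301] [542.6744186   15.63787375]
[394  26  46  67 623] [416.21508828  62.94382022]
[268  29  45  42 436] [290.25917431  48.48623853]
[593  42  40  41 303] [613.81848185  65.75247525]
[ 297  183   70   62 1447] [341.93365584 206.11333794]
[484 202  65  40 541] [514.6728281  219.58595194]
[592 210  47  84 694] [617.00288184 254.64409222]
[504 241  56  51 418] [530.47368421 266.90430622]
[[-0.27,0.06,0.72,0,0,0],[-0.27,0.07,0.71,0.001,0,-0.001],[-0.27,0.06,0.72,0,-0.001,0],[-0.26,0.06,0.72,0.001,0,-0.001]]
n 4 max shift 0.72 end err mm [-0.11  0.08 -0.11] [-0.0008  0.0006  0.0001]
```

View pics/w12.png

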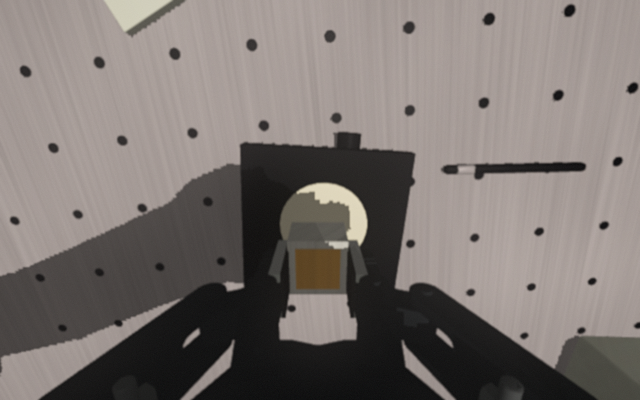

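```bash
python3 - <<'E'
from wp import *
c=viewer.camera_info("wrist")
print(onz(c,[(280,223),(368,223),(323,182),(241,143),(414,153)],.04).round(4))
E
```

```text
[[ 0.5087 -0.2955  0.04  ]
 [ 0.5895 -0.3036  0.04  ]
 [ 0.5517 -0.2608  0.04  ]
 [ 0.4858 -0.2202  0.04  ]
 [ 0.6317 -0.2431  0.04  ]]
```

```bash
python3 - <<'E'
from wp import *
plan(np.array([.549,-.302,.065]),toolR(-.1,0),n=5)
E
```

```text
[[-0.2,0.05,0.61,0,0,0],[-0.21,0.05,0.62,0.001,0,0],[-0.2,0.05,0.61,0,0,0],[-0.2,0.05,0.61,0,-0.001,0],[-0.2,0.05,0.62,0.001,0,0.001]]
n 5 max shift 0.62 end err mm [-0.01  0.09 -0.11] [-0.0008  0.0005 -0.0013]
```

Call:
move_arm(
  plan=[
    [-0.2,0.05,0.6,0,0,0],
    [-0.2,0.05,0.6,0.001,0,0],
    [-0.2,0.05,0.6,0,-0.001,0],
    [-0.2,0.05,0.6,0,0,0],
    [-0.2,0.05,0.5,0,0,0],
  ],
)

```text
clock: 22.6
position: [0.5492, -0.3012, 0.068]
tool_rot: [3.139, 0.001, 1.475]
force: [-0.8, -0.7, -0.2]
grip_width: 0.0285
```

Call:
move_arm(
  plan=[
    [0,0,0.1,0,0,0],
    [0,0,0,0,0,0],
  ],
)

```text
clock: 22.8
position: [0.5493, -0.3007, 0.0668]
tool_rot: [3.138, 0.0, 1.474]
force: [-0.0, 0.2, -1.3]
grip_width: 0.0286
```

```bash
python3 - <<'E'
from wp import *
st(); plan(np.array([.549,-.302,.053]),toolR(-.1,0),n=4)
E
```

```text
clk 22.8 [ 0.5493 -0.3007  0.0668] [[0.096, 0.995, 0.003], [0.995, -0.096, -0.001], [-0.0, 0.003, -1.0]] F [-0.   0.2 -1.3] grip 0.0286 q [ 1.05  0.98 -1.07  1.68  0.97  1.1  -0.42]
[[-0.01,0,0.14,0,0,0],[-0.02,-0.01,0.14,0.001,0,0.001],[-0.01,0,0.13,0,0,0],[-0.01,0,0.14,0,0,0]]
n 4 max shift 0.14 end err mm [-0.01  0.07  0.06] [0.0001 0.0003 0.0005]
```

Call:
move_arm(
  plan=[
    [-0.01,0,0.14,0,0,0],
    [-0.01,0,0.14,0.001,0,0],
    [-0.01,0,0.14,0,0,0],
    [-0.01,0,0.12,0,0,0],
    [0,0,0,0,0,0],
  ],
)

```text
clock: 23.3
position: [0.5491, -0.302, 0.0533]
tool_rot: [3.142, 0.001, 1.474]
force: [0.0, 0.2, -1.0]
grip_width: 0.0286
```

Call:
move_arm(
  plan=[
    [0,0,0.03,0,0,0],
    [0,0,0.03,0,0,0],
    [0,0,0,0,0,0],
  ],
)

```text
clock: 23.6
position: [0.5494, -0.302, 0.0522]
tool_rot: [3.141, 0.001, 1.474]
force: [0.2, 0.6, -0.4]
grip_width: 0.0285
```

Call:
move_arm(
  plan=[
    [0,0,0.03,0,0,0],
    [0,0,0,0,0,0],
  ],
)

```text
clock: 23.8
position: [0.5493, -0.302, 0.0514]
tool_rot: [3.141, 0.001, 1.474]
force: [-0.2, -0.1, -1.2]
grip_width: 0.0284
```

Call:
move_arm(
  plan=[
    [0,0,0.02,0,0,0],
    [0,0,0,0,0,0],
  ],
)

```text
clock: 24.0
position: [0.5493, -0.302, 0.0509]
tool_rot: [3.141, 0.001, 1.474]
force: [-0.3, -0.4, -0.6]
grip_width: 0.0288
```

Call:
move_arm(
  plan=[
    [0,0,0.02,0,0,0],
    [0,0,0,0,0,0],
  ],
)

```text
clock: 24.2
position: [0.5493, -0.302, 0.0504]
tool_rot: [3.141, 0.001, 1.474]
force: [-0.7, 0.1, -1.4]
grip_width: 0.0288
```

Call:
move_arm(
  plan=[
    [0,0,0.02,0,0,0],
    [0,0,0,0,0,0],
  ],
)

```text
clock: 24.4
position: [0.5493, -0.302, 0.0499]
tool_rot: [3.141, 0.001, 1.474]
force: [-0.2, -0.1, -0.7]
grip_width: 0.0284
```

Call:
move_arm(
  plan=[
    [0,0,0.02,0,0,0],
    [0,0,0,0,0,0],
  ],
)

```text
clock: 24.6
position: [0.5493, -0.302, 0.0494]
tool_rot: [3.141, 0.001, 1.474]
force: [-1.5, 0.2, -0.4]
grip_width: 0.0287
```

Call:
move_arm(
  plan=[
    [0,0,0.02,0,0,0],
    [0,0,0,0,0,0],
  ],
)

```text
clock: 24.8
position: [0.5493, -0.302, 0.0489]
tool_rot: [3.141, 0.001, 1.474]
force: [0.2, 0.4, -1.3]
grip_width: 0.0286
```

Call:
move_arm(
  plan=[
    [0,0,0.02,0,0,0],
    [0,0,0,0,0,0],
  ],
)

```text
clock: 25.0
position: [0.5494, -0.302, 0.0487]
tool_rot: [3.141, 0.001, 1.474]
force: [-1.2, -0.8, 3.4]
grip_width: 0.0286
```

Call:
move_arm(
  plan=[
    [0,0,0,0,0,0],
    [0,0,0,0,0,0],
    [0,0,0,0,0,0],
    [0,0,0,0,0,0],
  ],
  claw=-0.2,
)

```text
clock: 25.4
position: [0.5493, -0.302, 0.0484]
tool_rot: [3.141, 0.001, 1.474]
force: [1.3, -0.5, -0.0]
grip_width: 0.0511
```

Call:
move_arm(
  plan=[
    [0,0,-0.2,0,0,0],
    [0,0,-0.5,0,0,0],
    [0,0,-0.8,0,0,0],
    [0,0,-0.9,0,0,0],
    [0,0,-0.9,0,0,0],
  ],
)

```text
clock: 25.9
position: [0.5496, -0.3019, 0.1337]
tool_rot: [3.14, 0.001, 1.475]
force: [-0.6, -1.0, -0.1]
grip_width: 0.0511
```

Call:
move_arm(
  plan=[
    [0,0,-0.9,0,0,0],
    [0,0,-0.9,0,0,0],
    [0,0,0,0,0,0],
  ],
)

```text
clock: 26.2
position: [0.5506, -0.302, 0.1805]
tool_rot: [3.137, 0.003, 1.474]
force: [0.8, -0.0, 0.4]
grip_width: 0.0514
```

```bash
python3 - <<'E'
from wp import *
st()
im=viewer.grab_frame("wrist")[:,:,::-1]; cv2.imwrite("pics/w13.png",im)
im=viewer.grab_frame("scene")[:,:,::-1]; cv2.imwrite("pics/s13.png",cv2.resize(im[130:330,150:500],None,fx=2.2,fy=2.2,interpolation=cv2.INTER_CUBIC))
E
```

```text
clk 26.2 [ 0.5506 -0.302   0.1805] [[0.096, 0.995, 0.005], [0.995, -0.096, -0.003], [-0.003, 0.005, -1.0]] F [ 0.8 -0.   0.4] grip 0.0514 q [ 1.1   0.86 -1.17  1.61  0.83  1.25 -0.33]
```

View pics/w13.png

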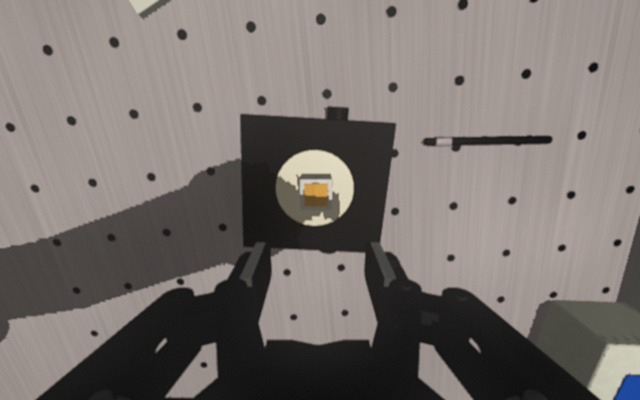

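View pics/s13.png

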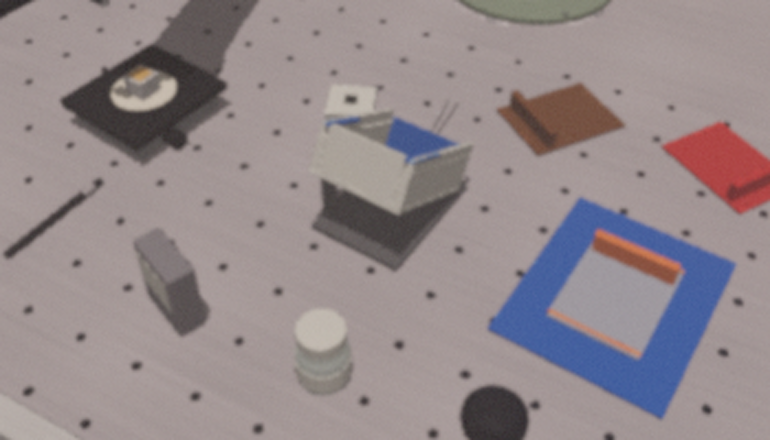

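```bash
python3 - <<'E'
import cv2
im=cv2.imread("pics/w13.png"); a=cv2.resize(im[140:240,260:370],None,fx=5,fy=5,interpolation=cv2.INTER_CUBIC); cv2.imwrite("pics/w13c.png",a)
E
```

View pics/w13c.png

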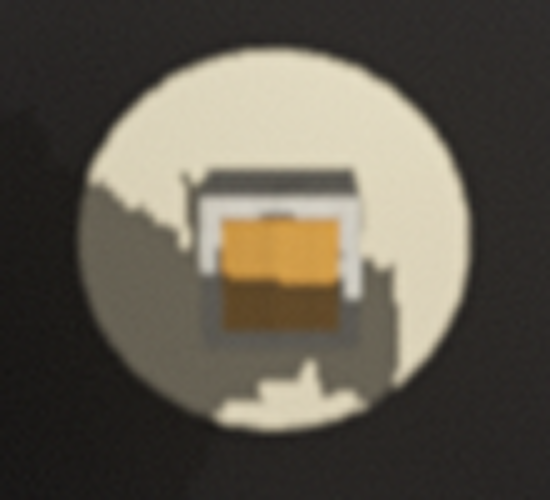

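```bash
python3 - <<'E'
from h import *
im=viewer.grab_frame("top")[:,:,::-1]; cv2.imwrite("pics/t14.png",cv2.resize(im[100:320,160:480],None,fx=2.4,fy=2.4,interpolation=cv2.INTER_CUBIC))
E
```

```text
(no output)
```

View pics/t14.png

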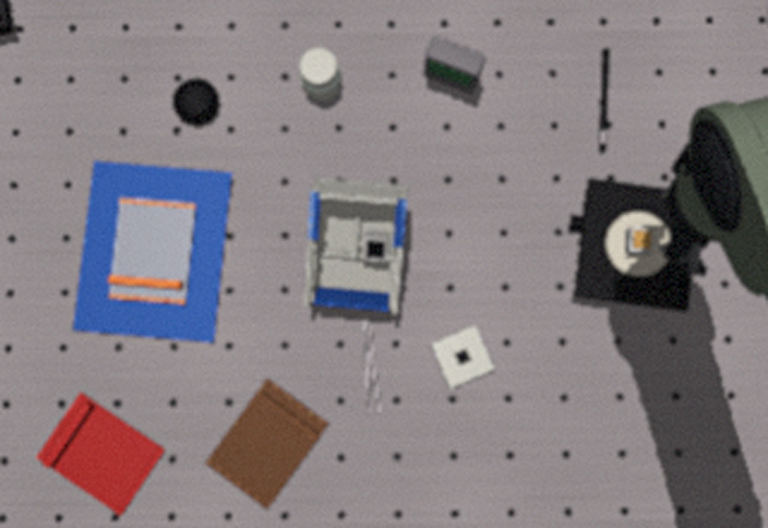

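The top view shows the lid centred on the mat (150,250) and the gold block on the disc (638,240). The black block is still in its pocket (375,248) and everything else is where it was.

```bash
python3 -c "
from workcell import workorder
print(workorder.job_done())"
```

```text
the job is handed in; nothing more can be done
None
```

The clear lid lies flat, handle up, in the middle of the blue mat, and the gold-chip block stands upright on the white disc of the viewing stage. The job was handed in at about 26 s, and both pieces were lowered to contact before release.

- **Opening the carrier:** I pinched the orange handle, swung the low end up 0.075 rad over the lip and slid the lid about 36 mm. There an elbow joint reached its limit. I swung the lid to 0.18 rad, more than the 0.1 rad you gave as the most the grooves allow. By my calculation it stayed 1.3–1.5 mm below the rails, and wrist forces stayed under 2 N. I then slid it clear.
- **Forces:** I pressed the lid onto the mat with about 21 N at the wrist for a moment before backing off and releasing. The block touched down at about 3 N.
- **Touchdown heights:** Contact came about 1.5 mm lower than I predicted for both pieces, in line with the 2 mm calibration.
- **Last camera checks:** The wrist view showed the block upright near the centre of the disc, and the top and scene views showed the lid central on the mat. In the top view the black-chip block is still in its pocket, the other items look where they stood, and the robot is touching nothing. No final check failed.

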